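# Unload the drying cupboard

### The arm

A 6-joint arm with a two-finger parallel gripper is mounted at the origin on the work surface. World frame = base frame: x ahead of the robot, y to its left, z up, the work surface at z = 0. Lengths are in m, angles in rad, forces in N, time in s.
With the tool pointing down it reaches from about 0.3 to 0.75 m from the base axis. Payload 8.5 kg.
Tool frame: the origin (TCP) lies on the centre line of the jaws, within the pads' length; the fingertips stand 17 mm ahead of it and the grasp point (between the pads) lies 2 mm behind it (bot.tip_extent is the distance from the TCP to the fingertips, in m); z points along the fingers, y is the line along which they close (so a half turn about z gives the same grasp; the last joint's range is limited). The gripper opens to 85 mm and grips with 20 to 120 N. Pads are 22 mm wide; open, the fingers measure 114 mm over their backs; the gripper's body (76 mm by 85 mm) begins 54 mm behind the grasp point. The pads swing forward as they close: fully open they stand 13 mm farther back than shut.
Start: joints at [0.966, 0.381, 1.297, -0, 1.464, -0.215], TCP at [0.209, 0.509, 0.223] pointing down, gripper open.
Joint ranges: [-3.11, 3.11], [-0.89, 2.33], [0.22, 2.48], [-1.42, 4.56], [0.17, 2.85], [-2.88, 2.88]. Speed limits (rad/s): [2.39, 2.39, 3.14, 3.14, 3.14, 3.14].

### API

Orientations are given as a unit quaternion [x, y, z, w].
In Python, from plant import bot gives the robot as it stands.
- The arm moves only by the shell command python3 -m handwheel 'ROWS' [FORCE]. ROWS is JSON, one flat list of numbers, 7 for each row, row after row: the turn, a rotation vector about the tool's x, y, z in degrees, then the shift along the tool's x, y, z in m, then the closure, from 0 (fully open) to 1 (shut). A call has exactly 5 rows; each row shifts and turns the commanded pose from where the row before left it, along the tool's axes as they then stand; what a row does not reach is not made up. A row lasts 1/10 s, in which the tool goes at most 50 mm and 8.59 degrees, less where a joint would pass 70% of its speed; a pose out of reach is approached as far as the arm can. A call is refused whole if a number of a shift passes 0.05 or a number of a turn 8.59, either way. A call with a gripper value outside its range is refused whole. The fingers move at their own pace and stop on an object; FORCE is the grip in N (left out, the last holds). Time passes only in rows, so rows that do not move let the fingers close, or fill a call up. It gives the time, the measured TCP pose, the force, the opening and the grip force at its end, in the units of the state.
- bot.get_obs(): the state, without advancing time (a new reading comes with each control period).
- bot.snapshot(name): name is "scene" or "top" or "wrist"; returns a dict with "img" (480x640x3 uint8, blue, green, red), "camera_matrix" (3x3 intrinsics, pixels), "k1" (the pictures are not rectified: a ray, as slopes to the right and down, at radius r is drawn at 1 + k1 r^2 times it, then the intrinsics apply), "origin" and "orientation" of the camera in the world. Camera axes: x right, y up, looking along -z (the intrinsics and any distortion apply to the point x, -y, -z); pixel columns grow to the right and rows downward; lengths in m; the calibration is good to about 2 mm. A picture is of the moment at which its call begins. There is no depth.
- bot.finish_job(): hands the job in; it is judged then, once.
The state is a dict: "time": time; "joint_positions": joint angles; "qd": joint speeds; "effort": joint torques, N m; "position": TCP position; "tcp_rot": TCP orientation; "ft_force": force on the tool from outside, world axes, zero at the start; "torque": the same for the moment, N m; "grip_width": opening from 0.0 (shut) to 1.0 (fully open); "grasp_force": force on a finger pad.
Only numpy, scipy, OpenCV 4.12 (cv2) and the standard library are available. Lean on these libraries where they do the work, as an engineer would, in place of code of your own. Each camera call takes 0.05 s, during which the arm holds its last target. There are 200 camera calls.

### The job

The glue on the sanding blocks in the little drying cupboard has set. Swing the active door (the one with the lip over the bolt) wide open, then pull up the other door's bolt and swing that door wide open too, wind the tray fully out with the crank, and stand every block flat on the plywood board beside the cupboard. Then wind the empty tray fully back in, leaving the doors open and the bolt up; do not disturb the other things on the bench.

Things in the scene. Friction and masses are not known exactly. Their poses are not given: they have to be found in the camera images.
- cupboard: Plywood cupboard fixed to the bench, 340 wide (its y), 210 deep (x), 190 high; a pair of 18 thick wooden doors lies in front of the carcass, tops 195 above the bench; a grey gearbox with a crank stands at its right (-y). Origin: on the bench under the middle of the carcass front; x points into the cupboard, away from the robot, y left as the robot sees it, z up.
- active_door (a joint): Angle of the active (left, +y) door: 0 shut, grows as it swings towards the robot, stop at 1.65 rad. Stiff hinge (0.1 N m), stays where left. Its steel lip reaches 37 mm across the meeting line, 3 mm above the bolt's knob (lip top 247 above the bench): the bolt cannot be lifted until this door is open.
- active_door_post (a point): Top centre of the active door's handle: an upright round steel post 16 in diameter, top 200 above the bench, free all round in its upper 55 mm; its axis is 45 in front of the door's face and 110 from the hinge along the door.
- active_door_hinge (a point): Point on the vertical hinge axis of the active door (at its front face, left edge), 200 above the bench.
- bolt (a joint): Height of the passive door's bolt, m: 0 down (foot caught behind a steel strike at the bottom, door locked), 0.030 fully up (stop). Free of the strike above 0.018. It stays where left (friction 4 N).
- bolt_knob_top (a point): Top centre of the bolt's brass knob: an upright cylinder 22 in diameter and 35 tall, which stands over the passive door's top edge, 22 from the meeting line; with the bolt down its top is 238 above the bench and its underside 8 above the door's top edge.
- passive_door (a joint): Angle of the passive (right, -y) door: 0 shut, grows as it swings towards the robot, stop at 1.65 rad; same stiffness as the active door; locked while the bolt is down.
- passive_door_post (a point): Top centre of the passive door's handle post, the mirror image of the active door's.
- passive_door_hinge (a point): Point on the vertical hinge axis of the passive door (front face, right edge), 200 above the bench.
- crank (a joint): Crank angle, rad: 0 at the start, grows clockwise seen from above, stops at 0 and at 15.71 (two and a half turns). It drives the tray: 11.46 mm out per rad, and back in when turned counter-clockwise. Needs about 2 N at the grip; stays where left.
- crank_axis (a point): Point on the crank's vertical axis, 205 above the bench.
- crank_knob_top (a point): Top centre of the crank's grip: an upright wooden cylinder 22 in diameter and 60 tall that spins freely on the crank arm, 50 from the axis; its top is 234 above the bench and the crank arm's top 172.
- tray (a joint): How far the tray is out, m: 0 in, 0.18 fully out (stop). The shut doors block it; both must be open at least 1.4 rad for it to pass.
- tray_middle (a point): Middle of the floor of the tray's front compartment, in which the blocks stand; the aluminium compartment measures 116 (along the cupboard's x) by 248 inside with rims 20 high; its floor is 44 above the bench. With the tray out it lies 111 in front of the carcass.
- block1: Wooden sanding block with a cork sole: base 90 x 60 x 26, and on its middle an upright round grip 28 in diameter from 25 to 75 above the underside. Origin: centre of the underside, z up, x along the 90 side. 160 g. May be absent.
- block2: Another such block. May be absent.
- block3: Another such block. May be absent.
- board: Plywood board lying fixed on the bench to the left of the cupboard, 250 (its x) x 140 (its y) x 18 high. Origin: centre of its underside. Three blocks fit side by side along its x, 72 apart, with their 90 side along its y.
- spray_can: Bystander: spray can, 64 in diameter, 170 high, origin under its centre.
- screw_jar: Bystander: jar, 70 in diameter, 85 high, origin under its centre.
- hammer: Bystander: hammer lying on the bench.

How it is judged:
By the outcome, as a careful person would: the job done as asked, in the order asked, and still so for the second after the job is handed in, with the robot touching nothing.
Of block1, block2, block3 only 1 to 3 are there at a start; the rules pass over those that are not, and their reading is None.
At some moment in a run one of block1, block2, block3 may be knocked a few centimetres aside while the robot is not near it.
It also fails if it takes over 210 s, if anything falls off the work surface, if the arm or the gripper's body presses on something with over 40 N, if the wrist force passes 120 N, or if a joint passes its speed limit or range.

## Working session

There is one attempt and no reset: what is moved stays moved. The work goes in short steps, Python scripts to look and compute and a shell command to move; the robot and the scene stay as the last step left them, time stands still between calls to the robot, and variables do not carry over. Pictures are saved under pics/ and viewed, at most 14 in all, crops included, and the job is handed in when it is done.

```bash
ls; mkdir -p pics; cat > h.py <<'E'
import numpy as np, cv2
from scipy.spatial.transform import Rotation as R
from plant import bot
def snap(cam,name=None):
    s=bot.snapshot(cam)
    if name: cv2.imwrite(f'pics/{name}.png',s['img'])
    return s
def ray(s,u,v):
    K=np.array(s['camera_matrix']); k=np.array([[u,v]],float).reshape(-1,1,2)
    p=cv2.undistortPoints(k,K,np.array([s['k1'],0,0,0,0.]))[0,0]
    d=R.from_quat(s['orientation']).apply([p[0],-p[1],-1]) if np.shape(s['orientation'])==(4,) else np.array(s['orientation'])@[p[0],-p[1],-1]
    return np.array(s['origin']),d
def onz(s,u,v,z):
    o,d=ray(s,u,v); return o+d*(z-o[2])/d[2]
E
python3 - <<'E'
from h import *
for c in ('scene','top','wrist'):
    s=snap(c,c+'0'); print(c,s['camera_matrix'],s['k1'],s['origin'],s['orientation'])
print(bot.get_obs())
E
```

```text
pics
scene [[480.05663927   0.         316.24638751]
 [  0.         480.05663927 244.09988632]
 [  0.           0.           1.        ]] -0.08988909269652356 [ 0.19532354 -0.38981027  1.38680056] [ 0.16926061 -0.07261215 -0.38179483  0.90571024]
top [[485.4429398    0.         317.37000188]
 [  0.         485.4429398  240.07853198]
 [  0.           0.           1.        ]] -0.10963262736567325 [ 0.38710527 -0.05613619  1.19048001] [-0.04822928  0.03845019  0.71445021 -0.69696228]
wrist [[426.10722558   0.         318.38047404]
 [  0.         426.10722558 240.41158414]
 [  0.           0.           1.        ]] 0.01219755344668509 [0.13201947 0.53948486 0.37265165] [-0.13484525 -0.09010414  0.54949896  0.81960289]
{'time': 0.15, 'joint_positions': array([ 9.65683923e-01,  3.81071162e-01,  1.29803548e+00, -1.19213464e-05,
        1.46360737e+00, -2.15307452e-01]), 'qd': array([-4.74840282e-05, -6.57641178e-04, -3.30801115e-03,  2.52315376e-04,
       -3.29140932e-04, -1.09378701e-03]), 'effort': array([ 2.20565569e-03, -4.48622847e+01, -2.31339991e+01, -1.71532047e-04,
        3.86152664e-03,  1.27397297e-05]), 'position': array([0.20887956, 0.50854368, 0.22265481]), 'tcp_rot': array([ 1.93670199e-01,  9.81066532e-01, -5.16524517e-04, -2.18164371e-04]), 'ft_force': array([ 0.39609772, -0.55310155,  0.02042712]), 'torque': array([0.00204133, 0.02003628, 0.00106777]), 'grasp_force': 0.0, 'grip_width': 0.9984610410905629}
```

View pics/top0.png

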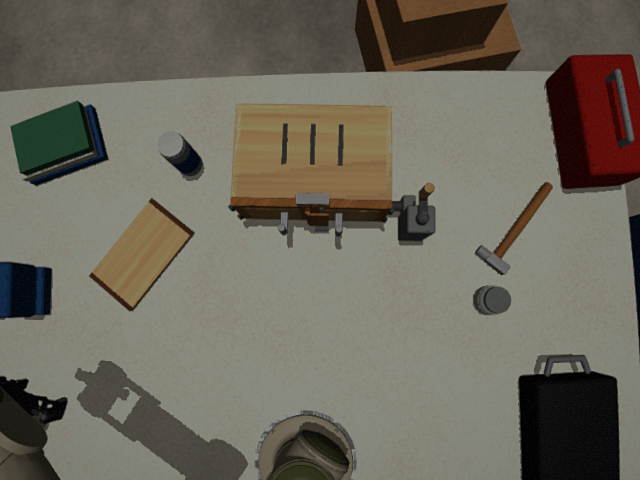

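View pics/scene0.png

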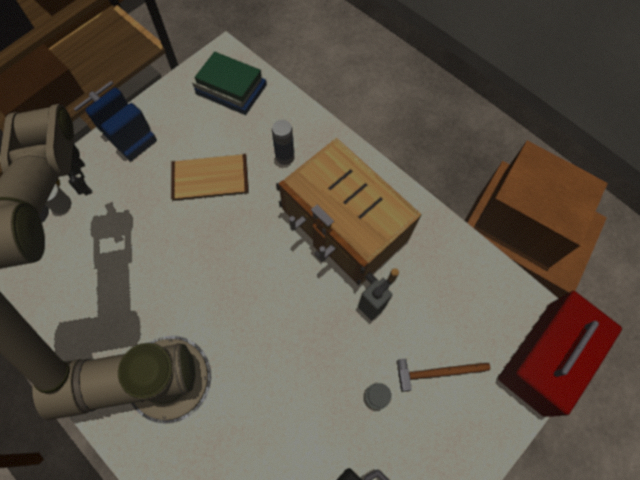

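```bash
python3 - <<'E'
from h import *
i=cv2.imread('pics/top0.png'); c=i[90:260,220:450]
cv2.imwrite('pics/crop0.png',cv2.resize(c,None,fx=3.4,fy=3.4,interpolation=cv2.INTER_CUBIC))
E
```

```text
(no output)
```

View pics/crop0.png

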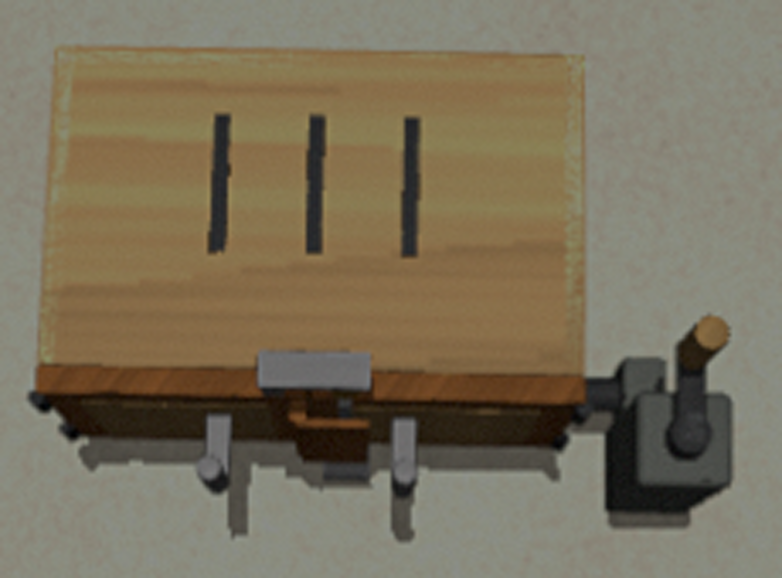

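```bash
cat > m.py <<'E'
from h import *
s=snap('top')
P=lambda n,u,v,z: print(n,onz(s,u,v,z)[:2].round(4))
for n,u,v,z in [('BL',236.5,103.8,.19),('BR',391.8,106.5,.19),('FL',231.8,197,.19),('FR',391.5,200,.19),('dFL',230.9,206.2,.195),('dFR',391.5,208.2,.195),('postA',281.8,226.8,.2),('postP',339.1,227.6,.2),('knob',429.7,187.4,.234),('axis',422.4,217.9,.205),('lipL',296.5,204,.247),('lipR',329,204,.247),('jar',492,299,.085),('can',172,142,.17)]: P(n,u,v,z)
i=s['img'][180:330,70:210]; h=cv2.cvtColor(i,cv2.COLOR_BGR2HSV)
m=cv2.inRange(h,(8,60,60),(28,255,255)); m=cv2.morphologyEx(m,cv2.MORPH_OPEN,np.ones((3,3)))
c=max(cv2.findContours(m,0,2)[0],key=cv2.contourArea); r=cv2.minAreaRect(c)
b=np.array([onz(s,x+70,y+180,.018) for x,y in cv2.boxPoints(r)])[:,:2]
print('board',b.round(3),b.mean(0).round(4),[np.linalg.norm(b[k]-b[k-1]).round(3) for k in range(4)])
E
python3 m.py
```

```text
BL [0.815  0.1257]
BR [ 0.7983 -0.2121]
FL [0.607 0.135]
FR [ 0.5914 -0.2014]
dFL [0.5863 0.1359]
dFR [ 0.573  -0.1999]
postA [0.5389 0.029 ]
postP [ 0.5341 -0.0893]
knob [ 0.6065 -0.2737]
axis [ 0.5492 -0.2615]
lipL [ 0.5766 -0.0049]
lipR [ 0.5748 -0.0692]
jar [ 0.3777 -0.4382]
can [0.7403 0.2734]
board [[0.462 0.528]
 [0.642 0.379]
 [0.553 0.27 ]
 [0.376 0.416]] [0.5085 0.3982] [np.float64(0.14), np.float64(0.234), np.float64(0.141), np.float64(0.23)]
```

View pics/wrist0.png

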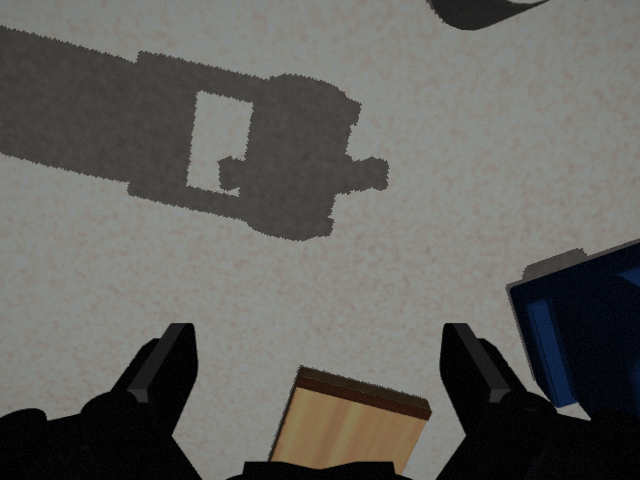

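```bash
cat >> h.py <<'E'
C=np.array([0.599,-0.0325]); YAW=np.deg2rad(-2.66)
def loc(p):
    d=np.array(p[:2])-C; c,s_=np.cos(YAW),np.sin(YAW); return np.array([c*d[0]+s_*d[1],-s_*d[0]+c*d[1]])
def wor(l):
    c,s_=np.cos(YAW),np.sin(YAW); return C+[c*l[0]-s_*l[1],s_*l[0]+c*l[1]]
def st():
    o=bot.get_obs(); M=R.from_quat(o['tcp_rot']).as_matrix(); y=np.degrees(np.arctan2(M[1,1],M[0,1])-YAW)
    print('t',round(o['time'],2),'loc',loc(o['position']).round(4),'z',o['position'][2].round(4),'tooly_loc_deg',y.round(2),'tilt',M[:2,2].round(3),'F',o['ft_force'].round(1),'w',round(o['grip_width'],3),'gf',round(o['grasp_force'],1),'q',o['joint_positions'].round(2))
def to(xy,z,yaw=None):
    "shift to local xy,z in tool axes after the turn (tool y at local angle yaw)"
    o=bot.get_obs(); M=R.from_quat(o['tcp_rot']).as_matrix(); y=np.degrees(np.arctan2(M[1,1],M[0,1])-YAW)
    t=0 if yaw is None else -((yaw-y+180)%360-180)
    M2=M@R.from_rotvec([0,0,np.deg2rad(t)]).as_matrix()
    d=np.append(wor(xy),z)-o['position']; print('turn z',round(t,2),'shift',(M2.T@d).round(4),'|d|',np.linalg.norm(d).round(3))
E
python3 -m handwheel '[0,0,-6.55,0,0,-0.02,0, 0,0,-6.55,0,0,-0.02,0, 0,0,-6.55,0,0,-0.02,0, 0,0,0,0,0,0,0, 0,0,0,0,0,0,0]' 20
python3 -m handwheel '[0,0,0,-0.023,-0.031,0,0, 0,0,0,-0.023,-0.031,0,0, 0,0,0,-0.023,-0.031,0,0, 0,0,0,-0.023,-0.031,0,0, 0,0,0,-0.023,-0.031,0,0]'
python3 -m handwheel '[0,0,0,-0.023,-0.031,0,0, 0,0,0,-0.023,-0.031,0,0, 0,0,0,-0.023,-0.031,0,0, 0,0,0,-0.023,-0.031,0,0, 0,0,0,-0.023,-0.031,0,0]'
python3 -c "from h import *; st(); to((-.063,.059),.283,90)"
```

```text
time: 0.7
position: [0.2089, 0.5086, 0.2825]
tcp_rot: [0.025, 1.0, -0.0, -0.0]
ft_force: [-0.1, -0.1, -0.6]
grip_width: 0.997
grasp_force: 0.0
time: 1.2
position: [0.3168, 0.3469, 0.2817]
tcp_rot: [0.025, 1.0, -0.001, -0.001]
ft_force: [0.6, 0.4, 0.0]
grip_width: 1.001
grasp_force: 0.0
time: 1.7
position: [0.4244, 0.1867, 0.2818]
tcp_rot: [0.025, 1.0, -0.0, -0.001]
ft_force: [0.1, 0.6, 0.3]
grip_width: 0.999
grasp_force: 0.0
t 1.7 loc [-0.1846  0.2109] z 0.2818 tooly_loc_deg 89.82 tilt [-0.002 -0.   ] F [0.1 0.6 0.3] w 0.999 gf 0.0 q [ 0.16  0.19  1.4   0.    1.55 -1.36]
turn z -0.18 shift [-0.1216 -0.1519 -0.0014] |d| 0.195
```

```bash

python3 -m handwheel '[0,0,0,-0.024,-0.030,0,0, 0,0,0,-0.024,-0.030,0,0, 0,0,0,-0.024,-0.030,0,0, 0,0,0,-0.024,-0.030,0,0, 0,0,0,-0.025,-0.031,0,0]'
python3 -m handwheel '[0,0,0,0,0,0,0, 0,0,0,0,0,0.03,0, 0,0,0,0,0,0.03,0, 0,0,0,0,0,0.02,0, 0,0,0,0,0,0.005,0]'
python3 -m handwheel '[0,0,0,0,0,0,0.5, 0,0,0,0,0,0,1, 0,0,0,0,0,0,1, 0,0,0,0,0,0,1, 0,0,0,0,0,0,1]' 20
python3 -m handwheel '[0,0,0,0,0,0,1, 0,0,0,0,0,0,1, 0,0,0,0,0,0,1, 0,0,0,0,0,0,1, 0,0,0,0,0,0,1]' 20
python3 -c "from h import *; st(); s=snap('wrist','w1')"
```

```text
time: 2.2
position: [0.5383, 0.0305, 0.2817]
tcp_rot: [0.025, 1.0, 0.0, -0.001]
ft_force: [0.8, 0.4, 0.6]
grip_width: 0.999
grasp_force: 0.0
time: 2.7
position: [0.5363, 0.0324, 0.195]
tcp_rot: [0.024, 1.0, 0.0, -0.003]
ft_force: [-0.5, 0.9, 0.1]
grip_width: 0.996
grasp_force: 0.0
time: 3.2
position: [0.5381, 0.0318, 0.1986]
tcp_rot: [0.023, 1.0, -0.0, 0.0]
ft_force: [0.2, 0.3, 0.7]
grip_width: 0.146
grasp_force: 0.0
time: 3.7
position: [0.538, 0.0318, 0.1981]
tcp_rot: [0.023, 1.0, -0.0, -0.0]
ft_force: [0.6, 0.3, 0.1]
grip_width: 0.001
grasp_force: 0.0
t 3.7 loc [-0.0639  0.0614] z 0.1981 tooly_loc_deg 89.98 tilt [-0. -0.] F [0.6 0.3 0.1] w 0.001 gf 0.0 q [-0.16  0.38  1.37 -0.    1.39 -1.68]
```

View pics/w1.png

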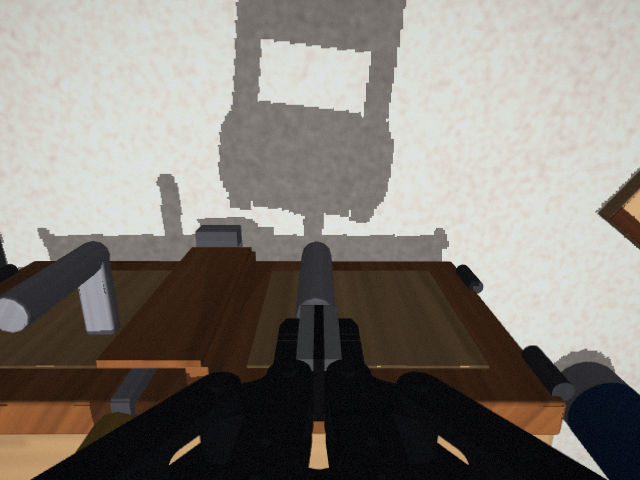

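```bash
python3 - <<'E'
from h import *
s=snap('wrist')
for n,u,v in [('P',12,315),('A250',316,245),('A300',316,300),('A305',318,310)]:
    for z in (.1,.15,.2): print(n,z,loc(onz(s,u,v,z)).round(4))
i=cv2.imread('pics/w1.png')[180:420,220:420]
i=np.clip(i.astype(float)*1.8,0,255).astype(np.uint8)
cv2.imwrite('pics/w1c.png',cv2.resize(i,None,fx=2.5,fy=2.5,interpolation=cv2.INTER_CUBIC))
E
```

```text
P 0.1 [-0.012  -0.1377]
P 0.15 [-0.0392 -0.0977]
P 0.2 [-0.0664 -0.0577]
A250 0.1 [-0.06    0.0596]
A250 0.15 [-0.0775  0.0598]
A250 0.2 [-0.0951  0.0601]
A300 0.1 [-0.0224  0.0595]
A300 0.15 [-0.0475  0.0598]
A300 0.2 [-0.0726  0.0601]
A305 0.1 [-0.0152  0.0608]
A305 0.15 [-0.0418  0.0608]
A305 0.2 [-0.0683  0.0608]
```

View pics/w1c.png

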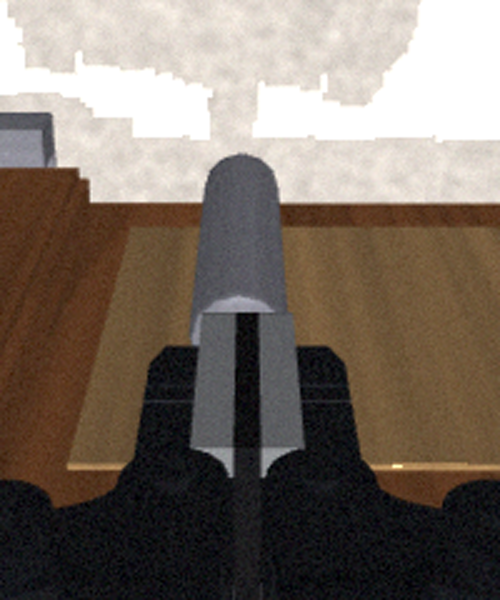

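```bash
python3 - <<'E'
from h import *
print(bot.tip_extent); st(); s=snap('wrist'); o=bot.get_obs()
M=R.from_quat(o['tcp_rot']).as_matrix(); print(M.T@(np.array(s['origin'])-o['position']))
K=np.array(s['camera_matrix'])
for dz in (0,.017,-.017):
  for dx in (-.011,.011):
    p=o['position']+M@[dx,0,dz]; c=R.from_quat(s['orientation']).inv().apply(p-s['origin']); 
    print(dx,dz,K[0,0]*c[0]/-c[2]+K[0,2],K[1,1]*-c[1]/-c[2]+K[1,2])
E
```

```text
0.017
t 3.8 loc [-0.0639  0.0614] z 0.1981 tooly_loc_deg 89.97 tilt [0. 0.] F [-0.2  0.3 -0.1] w 0.001 gf 0.0 q [-0.16  0.38  1.37  0.    1.39 -1.68]
[ 0.08308117 -0.00051462 -0.15005909]
-0.011 0 319.42385897575576 341.83405585744924
0.011 0 319.47647249011817 292.427305650022
-0.011 0.017 319.31435906303557 320.8398428133384
0.011 0.017 319.35804240707307 275.0036654496418
-0.011 -0.017 319.55593622824864 367.1569799423398
0.011 -0.017 319.6204758757101 313.61333468654607
```

```bash
for k in 1; do
python3 -m handwheel '[0,0,0,0,0,0.002,1, 0,0,0,0,0,0.002,1, 0,0,0,0,0,0.002,1, 0,0,0,0,0,0,1, 0,0,0,0,0,0,1]' | grep -E 'pos|ft_'
python3 -m handwheel '[0,0,0,0,0,0.002,1, 0,0,0,0,0,0.002,1, 0,0,0,0,0,0.002,1, 0,0,0,0,0,0,1, 0,0,0,0,0,0,1]' | grep -E 'pos|ft_'
done
```

```text
position: [0.538, 0.0318, 0.192]
ft_force: [0.8, 0.0, 0.9]
position: [0.5383, 0.0317, 0.1915]
ft_force: [-14.0, 1.3, 39.0]
```

```bash
python3 -c "
from h import *
o=bot.get_obs(); print(o['ft_force'],o['torque'])"
python3 -m handwheel '[0,0,0,0,0,-0.005,1, 0,0,0,0,0,-0.005,1, 0,0,0,0,0,-0.005,1, 0,0,0,0,0,0,0.5, 0,0,0,0,0,0,0]' | grep -E 'pos|ft_'
python3 -m handwheel '[0,0,0,0,0,0,0, 0,0,0,0,0,0,0, 0,0,0,0,0,0,0, 0,0,0,0,0,0,0, 0,0,0,0,0,0,0]' | grep -E 'pos|ft_|width'
python3 -c "from h import *; st(); s=snap('wrist','w2')"
```

```text
[-13.99920132   1.25969741  38.95920395] [0.05660984 2.56505842 0.00986091]
position: [0.538, 0.0318, 0.2007]
ft_force: [0.5, -0.0, 0.3]
position: [0.538, 0.0318, 0.2011]
ft_force: [0.8, -0.0, 0.8]
grip_width: 0.998
t 5.85 loc [-0.0639  0.0614] z 0.2011 tooly_loc_deg 89.98 tilt [-0.  0.] F [ 0.8 -0.   0.8] w 0.998 gf 0.0 q [-0.16  0.38  1.37  0.    1.4  -1.68]
```

View pics/w2.png

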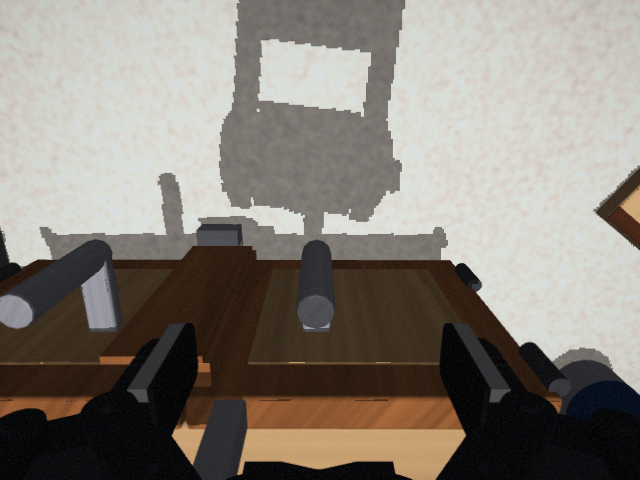

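```bash
python3 - <<'E'
from h import *
s=snap('wrist'); o=bot.get_obs()
M=R.from_quat(o['tcp_rot']).as_matrix()
K=np.array(s['camera_matrix'])
for dz in (-.03,-.056,-.081,-.1):
  for dx in (-.04,0,.038,.0425):
    p=o['position']+M@[dx,.038,dz]; c=R.from_quat(s['orientation']).inv().apply(p-s['origin']); 
    print(dx,dz,(K[0,0]*c[0]/-c[2]+K[0,2]).round(),(K[1,1]*-c[1]/-c[2]+K[1,2]).round())
E
```

```text
-0.04 -0.03 425.0 458.0
0 -0.03 435.0 363.0
0.038 -0.03 446.0 254.0
0.0425 -0.03 448.0 240.0
-0.04 -0.056 446.0 527.0
0 -0.056 460.0 419.0
0.038 -0.056 477.0 292.0
0.0425 -0.056 479.0 275.0
-0.04 -0.081 475.0 624.0
0 -0.081 496.0 502.0
0.038 -0.081 524.0 350.0
0.0425 -0.081 527.0 329.0
-0.04 -0.1 507.0 734.0
0 -0.1 540.0 601.0
0.038 -0.1 583.0 424.0
0.0425 -0.1 590.0 398.0
```

```bash

python3 -m handwheel '[0,0,0,0,-0.001,0.012,0, 0,0,0,0,-0.001,0.012,0, 0,0,0,0,0,0.010,0, 0,0,0,0,0,0,0, 0,0,0,0,0,0,0]' | grep -E 'pos|ft_'
python3 -m handwheel '[0,0,0,0,0,0,0.5, 0,0,0,0,0,0,1, 0,0,0,0,0,0,1, 0,0,0,0,0,0,1, 0,0,0,0,0,0,1]' 20
python3 -m handwheel '[0,0,0,0,0,0,1, 0,0,0,0,0,0,1, 0,0,0,0,0,0,1, 0,0,0,0,0,0,1, 0,0,0,0,0,0,1]' 20
python3 -c "from h import *; st()"
```

```text
position: [0.5381, 0.0298, 0.1673]
ft_force: [0.0, -0.0, 0.2]
time: 6.95
position: [0.538, 0.0305, 0.1673]
tcp_rot: [0.023, 1.0, 0.001, 0.0]
ft_force: [-1.4, 2.7, 2.4]
grip_width: 0.177
grasp_force: 21.4
time: 7.45
position: [0.538, 0.0304, 0.1673]
tcp_rot: [0.023, 1.0, 0.001, 0.0]
ft_force: [0.4, 4.4, 2.0]
grip_width: 0.176
grasp_force: 21.5
t 7.45 loc [-0.0639  0.06  ] z 0.1673 tooly_loc_deg 89.99 tilt [0.    0.001] F [0.4 4.4 2. ] w 0.176 gf 21.5 q [-0.16  0.41  1.42  0.    1.31 -1.69]
```

```bash

python3 -m handwheel '[0,0,8.59,0.016,0.008,0,1, 0,0,8.59,0.016,0.008,0,1, 0,0,0,0,0,0,1, 0,0,0,0,0,0,1, 0,0,0,0,0,0,1]' 20 | grep -E 'ft_'
python3 -c "from h import *; st()"
```

```text
ft_force: [2.8, 3.6, 1.6]
t 7.95 loc [-0.094   0.0777] z 0.1673 tooly_loc_deg 72.84 tilt [0.001 0.   ] F [2.8 3.6 1.6] w 0.179 gf 21.6 q [-0.14  0.36  1.5   0.    1.28 -1.36]
```

```bash

python3 -m handwheel '[0,0,8.59,0.016,0.008,0,1, 0,0,8.59,0.016,0.008,0,1, 0,0,8.59,0.016,0.008,0,1, 0,0,8.59,0.016,0.008,0,1, 0,0,0,0,0,0,1]' 20 | grep -E 'ft_'
python3 -c "from h import *; st()"
python3 -m handwheel '[0,0,8.59,0.016,0.008,0,1, 0,0,8.59,0.016,0.008,0,1, 0,0,8.59,0.016,0.008,0,1, 0,0,8.59,0.016,0.008,0,1, 0,0,7,0.0131,0.0062,0,1]' 20 | grep -E 'ft_'
python3 -m handwheel '[0,0,0,0,0,0,1, 0,0,0,0,0,0,1, 0,0,0,0,0,0,0.5, 0,0,0,0,0,0,0, 0,0,0,0,0,0,0]' 20 | grep -E 'ft_'
python3 -c "from h import *; st()"
python3 -m handwheel '[0,0,0,0,0,0,0, 0,0,0,0,0,-0.03,0, 0,0,0,0,0,-0.03,0, 0,0,0,0,0,-0.03,0, 0,0,0,0,0,-0.02,0]' 20 | grep -E 'ft_'
python3 -c "from h import *; st(); to((-.009,-.023),.28,90);s=snap('top','top1')"
```

```text
ft_force: [-1.2, -0.1, 3.7]
t 8.45 loc [-0.1335  0.1374] z 0.1673 tooly_loc_deg 38.34 tilt [ 0. -0.] F [-1.2 -0.1  3.7] w 0.182 gf 21.7 q [-0.01  0.32  1.57 -0.    1.25 -0.64]
ft_force: [-0.8, -2.2, 3.8]
ft_force: [0.1, 0.6, 0.7]
t 9.45 loc [-0.1266  0.2201] z 0.1669 tooly_loc_deg -2.87 tilt [-0. -0.] F [0.1 0.6 0.7] w 0.679 gf 0.0 q [ 0.15  0.38  1.47 -0.    1.29  0.25]
ft_force: [0.6, 0.1, -0.1]
t 9.95 loc [-0.1265  0.2206] z 0.2792 tooly_loc_deg -2.89 tilt [0.002 0.   ] F [ 0.6  0.1 -0.1] w 1.0 gf 0.0 q [ 0.15  0.29  1.27 -0.    1.58  0.25]
turn z -92.89 shift [-0.1175 -0.2436 -0.0006] |d| 0.27
```

View pics/top1.png

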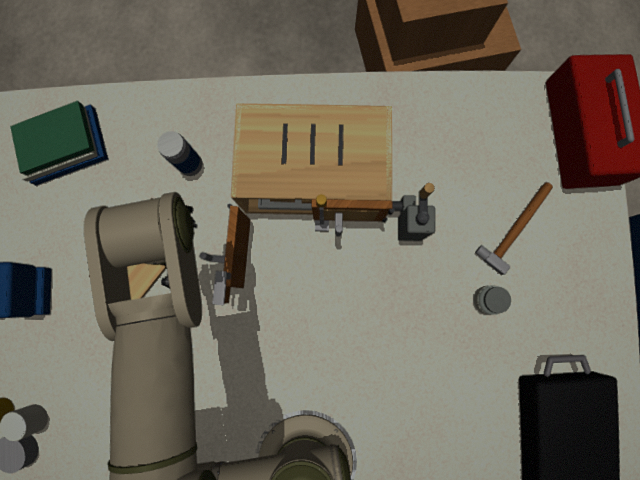

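```bash

python3 -m handwheel '[0,0,8.59,0,0,0,0, 0,0,8.59,0,0,0,0, 0,0,8.59,0,0,0,0, 0,0,8.59,0,0,0,0, 0,0,8.59,0,0,0,0]' 20 | grep -E 'ft_'
python3 -m handwheel '[0,0,8.59,0,0,0,0, 0,0,8.59,0,0,0,0, 0,0,8.59,0,0,0,0, 0,0,8.59,0,0,0,0, 0,0,8.59,0,0,0,0]' 20 | grep -E 'ft_'
python3 -m handwheel '[0,0,1.2,0.0,0.024,0,0, 0,0,0,0.024,0.048,0,0, 0,0,0,0.024,0.048,0,0, 0,0,0,0.024,0.048,0,0, 0,0,0,0,0,0,0]' 20 | grep -E 'ft_'
python3 - <<'E'
from h import *
st(); s=snap('top'); i=s['img'][185:245,300:350]
h=cv2.cvtColor(i,cv2.COLOR_BGR2HSV); m=cv2.inRange(h,(20,120,40),(35,255,255))
ys,xs=np.nonzero(m); print(len(xs),xs.min()+300,xs.max()+300,ys.min()+185,ys.max()+185)
for v in (200,201): print(loc(onz(s,321,v,.238)))
to((-.009,-.023),.28,-90); snap('wrist','w3')
E
```

```text
ft_force: [0.2, 0.3, -0.4]
ft_force: [0.1, 0.9, -0.1]
ft_force: [0.4, 0.4, -0.9]
t 11.5 loc [-0.0574  0.0575] z 0.2758 tooly_loc_deg -90.33 tilt [-0.001 -0.001] F [ 0.4  0.4 -0.9] w 1.0 gf 0.0 q [-0.17  0.34  1.21 -0.    1.59  1.46]
118 302 349 191 219
[-0.01281889 -0.02163983]
[-0.01485533 -0.0216837 ]
turn z -0.24 shift [ 0.0495  0.083  -0.004 ] |d| 0.097
```

View pics/w3.png

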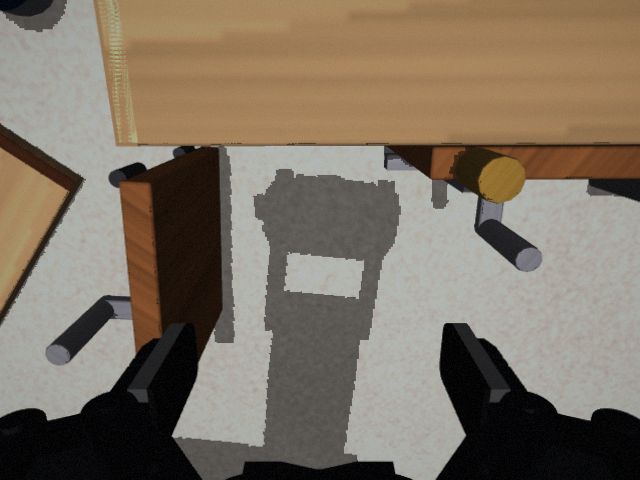

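```bash
python3 - <<'E'
from h import *
s=snap('wrist')
for n,u,v,z in [('knob',502,178,.238),('post',529,259,.2)]:
    p=loc(onz(s,u,v,z)); print(n,p.round(4)); to(p,.28,-90)
E
```

```text
knob [-0.012  -0.0204]
turn z -0.03 shift [ 0.0475  0.0829 -0.0033] |d| 0.096
post [-0.0653 -0.0583]
turn z -0.03 shift [-0.0058  0.1208 -0.0033] |d| 0.121
```

```bash

python3 -m handwheel '[0,0,0,0.024,0.042,0,0, 0,0,0,0.024,0.042,0,0, 0,0,0,0,0,0,0, 0,0,0,0,0,0.035,0, 0,0,0,0,0,0.02,0]' 20 | grep -E 'ft_'
python3 -c "from h import *; st(); to((-.012,-.021),.201,-90)"
python3 -m handwheel '[0,0,0,0,0,0.01,0, 0,0,0,0,0,0.01,0, 0,0,0,0,0,0,0.5, 0,0,0,0,0,0,1, 0,0,0,0,0,0,1]' 40 | grep -E 'ft_'
python3 -m handwheel '[0,0,0,0,0,0,1, 0,0,0,0,0,0,1, 0,0,0,0,0,0,1, 0,0,0,0,0,0,1, 0,0,0,0,0,0,1]' 40 | grep -E 'ft_'
python3 -c "from h import *; st()"
```

```text
ft_force: [-0.1, -1.1, -0.1]
t 12.15 loc [-0.0122 -0.0199] z 0.2204 tooly_loc_deg -89.92 tilt [-0.002  0.001] F [-0.1 -1.1 -0.1] w 1.002 gf 0.0 q [-0.29  0.45  1.19  0.    1.5   1.33]
turn z 0.08 shift [0.0002 0.0011 0.0194] |d| 0.019
ft_force: [-0.3, 0.7, 0.7]
ft_force: [-1.2, -2.4, 5.9]
t 13.15 loc [-0.0111 -0.0219] z 0.2028 tooly_loc_deg -90.04 tilt [ 0.001 -0.001] F [-1.2 -2.4  5.9] w 0.238 gf 39.4 q [-0.29  0.46  1.22 -0.    1.46  1.33]
```

```bash

python3 -m handwheel '[0,0,0,0,0,-0.007,1, 0,0,0,0,0,-0.007,1, 0,0,0,0,0,-0.007,1, 0,0,0,0,0,-0.006,1, 0,0,0,0,0,0,1]' 40 | grep -E 'ft_|pos'
python3 -m handwheel '[0,0,0,0,0,-0.003,1, 0,0,0,0,0,-0.002,1, 0,0,0,0,0,0,1, 0,0,0,0,0,0,1, 0,0,0,0,0,0,1]' 40 | grep -E 'ft_|pos'
python3 -m handwheel '[0,0,0,0,0,0,0.5, 0,0,0,0,0,0,0, 0,0,0,0,0,0,0, 0,0,0,0,0,-0.02,0, 0,0,0,0,0,-0.03,0]' 20 | grep -E 'ft_'
python3 -m handwheel '[0,0,0,-0.020,0.01,-0.02,0, 0,0,0,-0.020,0.01,0,0, 0,0,0,-0.02,0.01,0,0, 0,0,0,0,0.008,0,0, 0,0,0,0,0,0,0]' 20 | grep -E 'ft_'
python3 - <<'E'
from h import *
st(); to((-.07,-.059),.167,-90); s=snap('wrist','w4')
i=s['img']; h=cv2.cvtColor(i,cv2.COLOR_BGR2HSV); m=cv2.inRange(h,(18,120,60),(32,255,255)); m=cv2.morphologyEx(m,cv2.MORPH_OPEN,np.ones((5,5)))
E
```

```text
position: [0.587, -0.0538, 0.2305]
ft_force: [-2.3, -4.6, 3.2]
position: [0.5863, -0.0537, 0.2331]
ft_force: [0.1, -6.0, -8.5]
ft_force: [0.6, 0.3, 0.2]
ft_force: [-0.3, 1.0, 0.5]
t 15.15 loc [-0.0711 -0.06  ] z 0.3046 tooly_loc_deg -90.08 tilt [ 0.001 -0.   ] F [-0.3  1.   0.5] w 0.998 gf 0.0 q [-0.39  0.3   1.18  0.    1.66  1.23]
turn z -0.08 shift [ 0.0009 -0.0011  0.1376] |d| 0.138
```

View pics/w4.png

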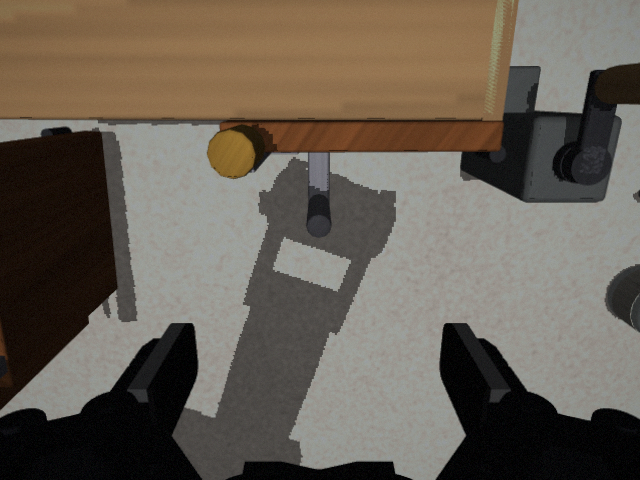

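```bash

python3 -m handwheel '[0,0,0,0,0,0.03,0, 0,0,0,0,0,0.03,0, 0,0,0,0,-0.001,0.03,0, 0,0,0,0,0,0.03,0, 0,0,0,0,0,0.017,0]' 20 | grep -E 'ft_'
python3 -m handwheel '[0,0,0,0,0,0,0.5, 0,0,0,0,0,0,1, 0,0,0,0,0,0,1, 0,0,0,0,0,0,1, 0,0,0,0,0,0,1]' 20| grep -E 'ft_'
python3 -m handwheel '[0,0,0,0,0,0,1, 0,0,0,0,0,0,1, 0,0,0,0,0,0,1, 0,0,0,0,0,0,1, 0,0,0,0,0,0,1]' 20| grep -E 'ft_'
python3 -c "from h import *; st()"
python3 -m handwheel '[0,0,-8.59,-0.0158,0.009,0,1, 0,0,-8.59,-0.0158,0.009,0,1, 0,0,0,0,0,0,1, 0,0,0,0,0,0,1, 0,0,0,0,0,0,1]' 20 | grep -E 'ft_'
python3 -c "from h import *; st()"
```

```text
ft_force: [0.1, -0.7, -0.5]
ft_force: [-3.5, -0.7, 0.3]
ft_force: [-0.1, -5.6, 1.6]
t 16.7 loc [-0.0706 -0.0598] z 0.1681 tooly_loc_deg -90.05 tilt [ 0.003 -0.003] F [-0.1 -5.6  1.6] w 0.178 gf 22.9 q [-0.39  0.4   1.44 -0.    1.3   1.23]
ft_force: [2.2, -4.2, 5.9]
t 17.2 loc [-0.1004 -0.0792] z 0.1681 tooly_loc_deg -72.92 tilt [ 0.003 -0.002] F [ 2.2 -4.2  5.9] w 0.176 gf 23.4 q [-0.45  0.35  1.51 -0.    1.27  0.87]
```

```bash

python3 -m handwheel '[0,0,-8.59,-0.0158,0.009,0,1, 0,0,-8.59,-0.0158,0.009,0,1, 0,0,-8.59,-0.0158,0.009,0,1, 0,0,-8.59,-0.0158,0.009,0,1, 0,0,0,0,0,0,1]' 20 | grep -E 'ft_'
python3 -m handwheel '[0,0,-8.59,-0.0158,0.009,0,1, 0,0,-8.59,-0.0158,0.009,0,1, 0,0,-8.59,-0.0158,0.009,0,1, 0,0,-8.59,-0.0158,0.009,0,1, 0,0,-7,-0.013,0.0072,0,1]' 20 | grep -E 'ft_'
python3 -m handwheel '[0,0,0,0,0,0,1, 0,0,0,0,0,0,1, 0,0,0,0,0,0,0.7, 0,0,0,0,0,0,0.5, 0,0,0,0,0,0,0.5]' 20 | grep -E 'ft_'
python3 -c "from h import *; st()"
python3 -m handwheel '[0,0,0,0,0,0,0.5, 0,0,0,0,0,-0.03,0.5, 0,0,0,0,0,-0.03,0.5, 0,0,0,0,0,-0.03,0, 0,0,0,0,0,-0.03,0]' 20 | grep -E 'ft_'
python3 - <<'E'
from h import *
st(); to((-.032,-.237),.29,0); snap('wrist','w5')
E
```

```text
ft_force: [-4.0, 1.4, 11.7]
ft_force: [-9.0, -0.6, 11.8]
ft_force: [-0.5, -0.5, 0.0]
t 18.7 loc [-0.1261 -0.2251] z 0.1667 tooly_loc_deg 2.88 tilt [-0.     0.001] F [-0.5 -0.5  0. ] w 0.503 gf 0.0 q [-0.72  0.39  1.46  0.    1.3  -0.73]
ft_force: [0.2, 0.4, -0.4]
t 19.2 loc [-0.1263 -0.2254] z 0.2882 tooly_loc_deg 2.88 tilt [-0.  0.] F [ 0.2  0.4 -0.4] w 0.823 gf 0.0 q [-0.72  0.3   1.23  0.    1.61 -0.73]
turn z 2.88 shift [-0.0116  0.0943 -0.0018] |d| 0.095
```

View pics/w5.png

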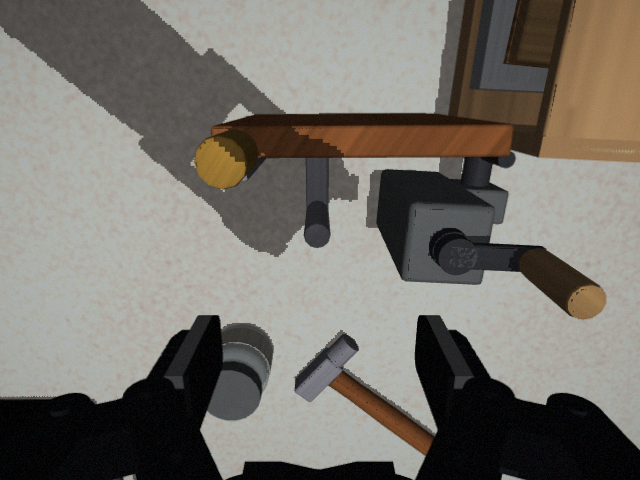

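```bash
python3 - <<'E'
from h import *
s=snap('wrist')
k=loc(onz(s,586,300,.234)); print('knob',k.round(4))
for z in (.172,.185,.205): 
    a=loc(onz(s,456,253,z)); print('axis',z,a.round(4),np.linalg.norm(k-a).round(4),np.degrees(np.arctan2(*(k-a)[::-1])).round(1))
k2=loc((0.6065,-0.2737)); print('top knob',k2.round(4)); s=bot.snapshot('top')
for z in (.172,.185): 
    a=loc(onz(s,422.4,217.9,z)); print(a.round(4),np.degrees(np.arctan2(*(k2-a)[::-1])).round(1))
to(k,.25,0)
E
```

```text
knob [ 0.0212 -0.2424]
axis 0.172 [-0.0306 -0.2409] 0.0518 -1.6
axis 0.185 [-0.0354 -0.2363] 0.0569 -6.2
axis 0.205 [-0.0428 -0.2291] 0.0654 -11.8
top knob [ 0.0187 -0.2406]
[-0.0333 -0.2377] -3.2
[-0.0356 -0.2351] -5.8
turn z 2.88 shift [-0.0165  0.1469  0.0389] |d| 0.153
```

```bash

python3 -m handwheel '[0,0,2.88,0,0,0,0, 0,0,0,-0.004,0.0365,0,0, 0,0,0,-0.004,0.0365,0,0, 0,0,0,-0.004,0.0365,0,0, 0,0,0,-0.004,0.0365,0,0]' 20 | grep -E 'ft_'
python3 -m handwheel '[0,0,0,0,0,0.02,0, 0,0,0,0,0,0.03,0, 0,0,0,0,0,0.03,0, 0,0,0,0,0,0.009,0, 0,0,0,0,0,0,0]' 20 | grep -E 'ft_'
python3 -c "from h import *; st()"
python3 -m handwheel '[0,0,0,0,0,0,0.5, 0,0,0,0,0,0,1, 0,0,0,0,0,0,1, 0,0,0,0,0,0,1, 0,0,0,0,0,0,1]' 20| grep -E 'ft_'
python3 -m handwheel '[0,0,0,0,0,0,1, 0,0,0,0,0,0,1, 0,0,0,0,0,0,1, 0,0,0,0,0,0,1, 0,0,0,0,0,0,1]' 20| grep -E 'ft_'
python3 - <<'E'
from h import *
st()
for k in range(20):
    d=np.deg2rad(-102-18*k); print(k,(.05*2*np.sin(np.pi/20)*np.array([np.sin(d),np.cos(d)])).round(4).tolist(),end='; ')
E
```

```text
ft_force: [-0.1, -0.3, 1.4]
ft_force: [-0.2, 0.2, 0.6]
t 20.35 loc [ 0.0192 -0.2413] z 0.1962 tooly_loc_deg -0.01 tilt [-0.003  0.002] F [-0.2  0.2  0.6] w 1.002 gf 0.0 q [-0.6   0.61  0.98  0.    1.56 -0.56]
ft_force: [-11.2, 0.8, 3.3]
ft_force: [-10.6, 0.8, 6.1]
t 21.35 loc [ 0.0182 -0.2418] z 0.1991 tooly_loc_deg -0.04 tilt [-0.003 -0.   ] F [-10.6   0.8   6.1] w 0.251 gf 19.9 q [-0.6   0.61  0.98 -0.    1.56 -0.56]
0 [-0.0153, -0.0033]; 1 [-0.0135, -0.0078]; 2 [-0.0105, -0.0116]; 3 [-0.0064, -0.0143]; 4 [-0.0016, -0.0156]; 5 [0.0033, -0.0153]; 6 [0.0078, -0.0135]; 7 [0.0116, -0.0105]; 8 [0.0143, -0.0064]; 9 [0.0156, -0.0016]; 10 [0.0153, 0.0033]; 11 [0.0135, 0.0078]; 12 [0.0105, 0.0116]; 13 [0.0064, 0.0143]; 14 [0.0016, 0.0156]; 15 [-0.0033, 0.0153]; 16 [-0.0078, 0.0135]; 17 [-0.0116, 0.0105]; 18 [-0.0143, 0.0064]; 19 [-0.0156, 0.0016];
```

```bash

python3 -m handwheel '[0,0,0,-0.0153,-0.0043,0,1, 0,0,0,-0.0135,-0.0078,0,1, 0,0,0,-0.0105,-0.0116,0,1, 0,0,0,-0.0064,-0.0143,0,1, 0,0,0,-0.0016,-0.0156,0,1]' 20| grep -E 'ft_'
python3 -m handwheel '[0,0,0,0,0,0,1, 0,0,0,0,0,0,1, 0,0,0,0,0,0,1, 0,0,0,0,0,0,1, 0,0,0,0,0,0,1]' 20| grep -E 'ft_'
python3 -c "from h import *; st()"
python3 -m handwheel '[0,0,0,0.0033,-0.0153,0,1, 0,0,0,0.0078,-0.0135,0,1, 0,0,0,0.0116,-0.0105,0,1, 0,0,0,0.0143,-0.0064,0,1, 0,0,0,0.0156,-0.0016,0,1]' 20| grep -E 'ft_'
python3 -m handwheel '[0,0,0,0,0,0,1, 0,0,0,0,0,0,1, 0,0,0,0,0,0,1, 0,0,0,0,0,0,1, 0,0,0,0,0,0,1]' 20| grep -E 'ft_'
python3 -c "from h import *; st()"
```

```text
ft_force: [4.7, -4.4, 2.7]
ft_force: [-1.0, -7.6, 2.9]
t 22.35 loc [-0.0339 -0.2913] z 0.1994 tooly_loc_deg -0.09 tilt [ 0.001 -0.005] F [-1.  -7.6  2.9] w 0.248 gf 20.4 q [-0.71  0.55  1.07 -0.    1.51 -0.66]
ft_force: [0.6, -4.2, 1.6]
ft_force: [-6.6, 2.5, 9.8]
t 23.35 loc [-0.0818 -0.2368] z 0.1992 tooly_loc_deg -0.01 tilt [-0.001 -0.   ] F [-6.6  2.5  9.8] w 0.251 gf 21.1 q [-0.69  0.44  1.28 -0.    1.43 -0.64]
```

```bash

python3 -m handwheel '[0,0,0,0.0153,0.0033,0,1, 0,0,0,0.0135,0.0078,0,1, 0,0,0,0.0105,0.0116,0,1, 0,0,0,0.0064,0.0143,0,1, 0,0,0,0.0016,0.0156,0,1]' 20| grep -E 'ft_'
python3 -m handwheel '[0,0,0,-0.0033,0.0153,0,1, 0,0,0,-0.0078,0.0135,0,1, 0,0,0,-0.0116,0.0105,0,1, 0,0,0,-0.0143,0.0064,0,1, 0,0,0,-0.0156,0.0016,0,1]' 20| grep -E 'ft_'
python3 -c "from h import *; st()"
python3 -m handwheel '[0,0,0,-0.0153,-0.0033,0,1, 0,0,0,-0.0135,-0.0078,0,1, 0,0,0,-0.0105,-0.0116,0,1, 0,0,0,-0.0064,-0.0143,0,1, 0,0,0,-0.0016,-0.0156,0,1]' 20| grep -E 'ft_'
python3 -m handwheel '[0,0,0,0.0033,-0.0153,0,1, 0,0,0,0.0078,-0.0135,0,1, 0,0,0,0.0116,-0.0105,0,1, 0,0,0,0.0143,-0.0064,0,1, 0,0,0,0.0156,-0.0016,0,1]' 20| grep -E 'ft_'
python3 -m handwheel '[0,0,0,0.0153,0.0033,0,1, 0,0,0,0.0135,0.0078,0,1, 0,0,0,0.0105,0.0116,0,1, 0,0,0,0.0064,0.0143,0,1, 0,0,0,0.0016,0.0156,0,1]' 20| grep -E 'ft_'
python3 -m handwheel '[0,0,0,-0.0033,0.0153,0,1, 0,0,0,-0.0078,0.0135,0,1, 0,0,0,-0.0116,0.0105,0,1, 0,0,0,-0.0143,0.0064,0,1, 0,0,0,-0.0156,0.0016,0,1]' 20| grep -E 'ft_'
python3 -c "from h import *; st()"
python3 -m handwheel '[0,0,0,-0.0153,-0.0033,0,1, 0,0,0,-0.0135,-0.0078,0,1, 0,0,0,-0.0105,-0.0116,0,1, 0,0,0,-0.0064,-0.0143,0,1, 0,0,0,-0.0016,-0.0156,0,1]' 20| grep -E 'ft_'
python3 -m handwheel '[0,0,0,0.0033,-0.0153,0,1, 0,0,0,0.0078,-0.0135,0,1, 0,0,0,0.0116,-0.0105,0,1, 0,0,0,0.0143,-0.0064,0,1, 0,0,0,0,0,0,1]' 20| grep -E 'ft_'
python3 -c "from h import *; st()"
```

```text
ft_force: [-7.4, -14.6, 4.6]
ft_force: [-11.9, 4.7, 8.8]
t 24.35 loc [ 0.0183 -0.2421] z 0.199 tooly_loc_deg 0.01 tilt [-0.003  0.001] F [-11.9   4.7   8.8] w 0.249 gf 21.5 q [-0.6   0.61  0.97 -0.    1.56 -0.56]
ft_force: [4.5, -5.3, 4.9]
ft_force: [-3.2, -4.8, 6.9]
ft_force: [-6.5, -15.8, 4.5]
ft_force: [-12.1, 5.4, 10.8]
t 26.35 loc [ 0.0183 -0.242 ] z 0.1989 tooly_loc_deg 0.01 tilt [-0.003  0.001] F [-12.1   5.4  10.8] w 0.251 gf 21.6 q [-0.6   0.61  0.97 -0.    1.56 -0.56]
ft_force: [4.3, -4.7, 4.7]
ft_force: [-11.6, -0.8, 10.9]
t 27.35 loc [-0.0808 -0.2518] z 0.1991 tooly_loc_deg -0.01 tilt [-0.002 -0.001] F [-11.6  -0.8  10.9] w 0.249 gf 21.6 q [-0.71  0.45  1.26 -0.    1.44 -0.66]
```

```bash

python3 -m handwheel '[0,0,0,0.0156,-0.0016,0,1, 0,0,0,0.003,0,0,1, 0,0,0,0,0,0,1, 0,0,0,0,0,0,1, 0,0,0,0,0,0,1]' 20| grep -E 'ft_'
python3 -c "from h import *; st()"
python3 -m handwheel '[0,0,0,0,0,0,0.5, 0,0,0,0,0,0,0, 0,0,0,0,0,0,0, 0,0,0,0,0,-0.03,0, 0,0,0,0,0,-0.03,0]' 20| grep -E 'ft_'
python3 -m handwheel '[0,0,0,0.03,-0.01,-0.03,0, 0,0,0,0.04,-0.01,-0.01,0, 0,0,0,0.04,-0.02,-0.02,0, 0,0,0,0.04,-0.02,0,0, 0,0,0,0,0,0,0]' 20| grep -E 'ft_'
python3 -c "from h import *; st(); snap('top','top2'); snap('wrist','w6')"
```

```text
ft_force: [-10.1, -18.2, 7.1]
t 27.85 loc [-0.0819 -0.2379] z 0.1991 tooly_loc_deg -0.15 tilt [-0.002 -0.008] F [-10.1 -18.2   7.1] w 0.249 gf 21.3 q [-0.69  0.44  1.28 -0.01  1.42 -0.64]
ft_force: [-0.2, -0.4, 1.3]
ft_force: [0.4, -0.1, -0.1]
t 28.85 loc [-0.1428 -0.0794] z 0.3195 tooly_loc_deg 0.25 tilt [0.002 0.   ] F [ 0.4 -0.1 -0.1] w 1.003 gf 0.0 q [-0.48  0.17  1.32  0.    1.65 -0.44]
```

View pics/w6.png

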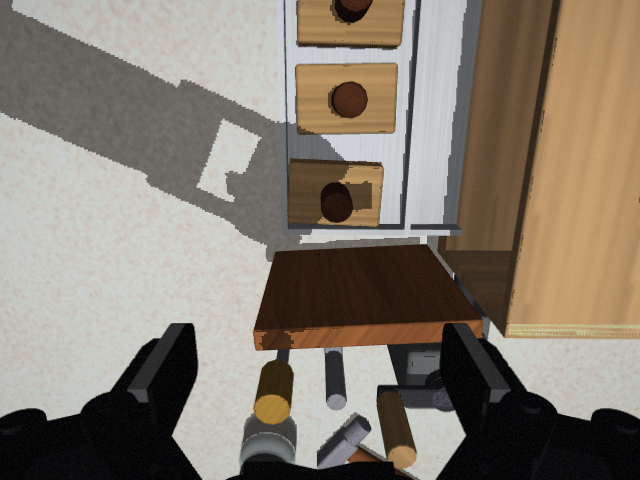

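```bash

python3 -m handwheel '[0,0,0.25,0.03,0.005,0,0, 0,0,0,0.03,0.005,0,0, 0,0,0,0.02,0.005,0,0, 0,0,0,0,0,0,0, 0,0,0,0,0,0,0]' 20| grep -E 'ft_'
cat > b.py <<'E'
from h import *
def blocks(s,zt,show=False,roi=None):
    i=s['img']; h=cv2.cvtColor(cv2.medianBlur(i,5),cv2.COLOR_BGR2HSV)
    m=cv2.inRange(h,(0,90,30),(12,255,170)); m=cv2.morphologyEx(m,cv2.MORPH_OPEN,np.ones((5,5)))
    out=[]
    for c in cv2.findContours(m,0,2)[0]:
        a=cv2.contourArea(c); (u,v),r=cv2.minEnclosingCircle(c)
        if a>300: out.append((a,u,v,r,loc(onz(s,u,v,zt)).round(4).tolist()))
    return out,m
if __name__=='__main__':
    st(); s=snap('wrist','w7'); o,m=blocks(s,.119); [print(np.round(x[:4],1),x[4]) for x in o]
    cs=np.array([(151,199),(194,233),(131,310),(90,275)]); t=bot.snapshot('top')
    w=np.array([onz(t,*c,.018)[:2] for c in cs]); print(w.round(3),w.mean(0),loc(w.mean(0)),[np.linalg.norm(w[k]-w[k-1]).round(3) for k in range(4)])
E
python3 b.py
```

```text
ft_force: [0.1, 0.0, 0.0]
t 29.45 loc [-0.1254 -0.0041] z 0.3176 tooly_loc_deg -0.25 tilt [-0.001  0.   ] F [0.1 0.  0. ] w 0.998 gf 0.0 q [-0.31  0.19  1.3  -0.    1.65 -0.26]
[539.  429.  418.5  23.2] [-0.0163, -0.2283]
[10989.5   340.5   397.9   101.1] [-0.1052, -0.2034]
[554.  318.2 289.6  15.2] [-0.1266, -0.0863]
[697.5 328.4 194.7  16.4] [-0.1177, 0.0004]
[919.5 331.4 102.5  17.9] [-0.1156, 0.0734]
[[0.646 0.373]
 [0.557 0.262]
 [0.371 0.419]
 [0.459 0.528]] [0.50831306 0.39552515] [-0.11045348  0.42335527] [np.float64(0.243), np.float64(0.142), np.float64(0.244), np.float64(0.139)]
```

View pics/w7.png

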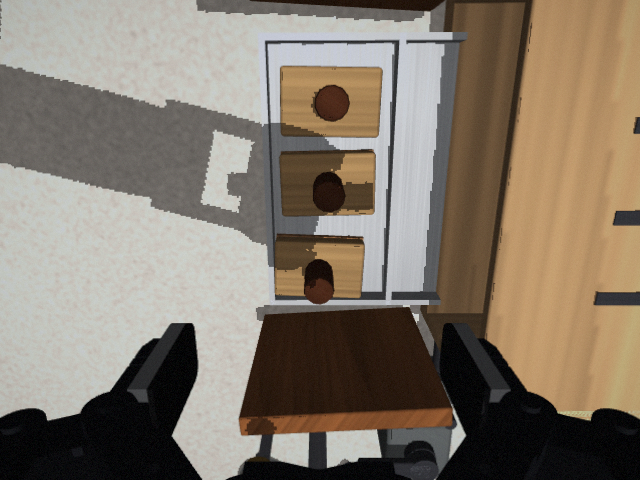

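```bash

python3 -m handwheel '[0,0,0,0.039,0.005,0,0, 0,0,0,0.0385,0.005,0,0, 0,0,0,0,0,0.04,0, 0,0,0,0,0,0.045,0, 0,0,0,0,0,0.045,0]' 20| grep -E 'ft_'
python3 -m handwheel '[0,0,0,0,0,0.04,0, 0,0,0,0,0,0,0, 0,0,0,0,0,0,0, 0,0,0,0,0,0,0, 0,0,0,0,0,0,0]' 20| grep -E 'ft_'
python3 - <<'E'
from h import *
from b import blocks
st(); s=snap('wrist','w8'); o,m=blocks(s,.119); [print(np.round(x[:4],1),x[4]) for x in o]; to((-.1156,.0734),.070,0)
E
```

```text
ft_force: [2.2, -0.2, -1.7]
ft_force: [-0.3, -0.1, -0.7]
t 30.55 loc [-0.1146  0.0738] z 0.15 tooly_loc_deg -0.27 tilt [ 0.004 -0.001] F [-0.3 -0.1 -0.7] w 1.0 gf 0.0 q [-0.15  0.35  1.58  0.    1.21 -0.1 ]
[1470.   314.   411.5   25.2] [-0.1177, 0.0011]
[2096.5  317.7  280.5   28.4] [-0.1154, 0.075]
[15141.    532.1    63.5   114.3] [-0.0308, 0.1673]
[2.20885e+04 2.63500e+02 2.11000e+01 1.56600e+02] [-0.1355, 0.1828]
turn z -0.26 shift [-0.0004 -0.001   0.0797] |d| 0.08
```

Aligned. Descend, grip and lift.

```bash

python3 -m handwheel '[0,0,0,0.001,-0.001,0.03,0, 0,0,0,0,0,0.03,0, 0,0,0,0,0,0.02,0, 0,0,0,0,0,0,0, 0,0,0,0,0,0,0.5]' 40| grep -E 'ft_'
python3 -m handwheel '[0,0,0,0,0,0,1, 0,0,0,0,0,0,1, 0,0,0,0,0,0,1, 0,0,0,0,0,0,1, 0,0,0,0,0,0,1]' 40| grep -E 'ft_'
python3 -c "from h import *; st()"
python3 -m handwheel '[0,0,0,0,0,-0.02,1, 0,0,0,0,0,-0.04,1, 0,0,0,0,0,-0.045,1, 0,0,0,0,0,-0.045,1, 0,0,0,0,0,-0.04,1]' 40| grep -E 'ft_'
python3 -m handwheel '[0,0,0,0,0,-0.04,1, 0,0,0,0,0,0,1, 0,0,0,0,0,0,1, 0,0,0,0,0,0,1, 0,0,0,0,0,0,1]' 40| grep -E 'ft_'
python3 - <<'E'
from h import *
st(); to((-.1675,.467),.30,0)
E
```

```text
ft_force: [0.1, -0.0, -0.0]
ft_force: [0.4, 0.8, 6.2]
t 31.6 loc [-0.116  0.075] z 0.0691 tooly_loc_deg -0.25 tilt [ 0.002 -0.   ] F [0.4 0.8 6.2] w 0.315 gf 39.0 q [-0.14  0.46  1.69 -0.    0.99 -0.09]
ft_force: [0.9, 1.2, -2.2]
ft_force: [0.2, 0.1, -1.5]
t 32.6 loc [-0.1171  0.0751] z 0.2967 tooly_loc_deg -0.26 tilt [-0.003  0.   ] F [ 0.2  0.1 -1.5] w 0.321 gf 40.3 q [-0.14  0.23  1.31 -0.    1.61 -0.09]
turn z -0.26 shift [ 0.3919 -0.0504 -0.0031] |d| 0.395
```

```bash

python3 -m handwheel '[0,0,0,0.0392,-0.005,0,1, 0,0,0,0.0392,-0.005,0,1, 0,0,0,0.0392,-0.005,0,1, 0,0,0,0.0392,-0.005,0,1, 0,0,0,0.0392,-0.005,0,1]' 40| grep -E 'ft_'
python3 -m handwheel '[0,0,0,0.0392,-0.005,0,1, 0,0,0,0.0392,-0.005,0,1, 0,0,0,0.0392,-0.005,0,1, 0,0,0,0.0392,-0.005,0,1, 0,0,0,0.0392,-0.005,0,1]' 40| grep -E 'ft_'
python3 -m handwheel '[0,0,-8.5,0,0,0,1, 0,0,-8.5,0,0,0,1, 0,0,-8.5,0,0,0,1, 0,0,-8.5,0,0,0,1, 0,0,-8.5,0,0,0,1]' 40| grep -E 'ft_'
python3 -m handwheel '[0,0,-8.5,0,0,0.03,1, 0,0,-2,0,0,0.04,1, 0,0,0,0,0,0.04,1, 0,0,0,0,0,0.04,1, 0,0,0,0,0,0.03,1]' 40| grep -E 'ft_'
python3 - <<'E'
from h import *
st(); to((-.1675,.467),.046,53.1); s=snap('scene','sc1')
E
```

```text
ft_force: [0.6, -0.5, -1.8]
ft_force: [1.5, -0.4, -0.8]
ft_force: [-0.3, 0.1, -2.0]
ft_force: [0.6, 0.2, -3.0]
t 34.6 loc [-0.166   0.4664] z 0.1143 tooly_loc_deg 52.74 tilt [-0.004 -0.003] F [ 0.6  0.2 -3. ] w 0.317 gf 40.2 q [ 0.58  0.62  1.21  0.    1.32 -0.29]
turn z -0.36 shift [ 0.0015 -0.0001  0.0683] |d| 0.068
```

```bash

python3 -m handwheel '[0,0,0,0,0,0.03,1, 0,0,0,0,0,0.02,1, 0,0,0,0,0,0.015,1, 0,0,0,0,0,0,1, 0,0,0,0,0,0,1]' 40| grep -E 'ft_'
python3 -c "from h import *; st()"
python3 -m handwheel '[0,0,0,0,0,0.002,1, 0,0,0,0,0,0.002,1, 0,0,0,0,0,0.001,1, 0,0,0,0,0,0,1, 0,0,0,0,0,0,1]' 40| grep -E 'ft_'
python3 -c "from h import *; st()"
```

```text
ft_force: [-0.1, 0.1, -1.9]
t 35.15 loc [-0.1646  0.4674] z 0.0537 tooly_loc_deg 52.74 tilt [0. 0.] F [-0.1  0.1 -1.9] w 0.319 gf 40.3 q [ 0.58  0.68  1.28  0.    1.18 -0.29]
ft_force: [-0.6, 0.9, -1.7]
t 35.65 loc [-0.1648  0.4673] z 0.0483 tooly_loc_deg 52.75 tilt [0. 0.] F [-0.6  0.9 -1.7] w 0.318 gf 40.3 q [ 0.58  0.69  1.28  0.    1.17 -0.29]
```

```bash

python3 -m handwheel '[0,0,0,0,0,0.002,1, 0,0,0,0,0,0.002,1, 0,0,0,0,0,0.001,1, 0,0,0,0,0,0.001,1, 0,0,0,0,0,0,1]' 40| grep -E 'ft_'
python3 -c "from h import *; st()"
python3 -m handwheel '[0,0,0,0,0,0,0.5, 0,0,0,0,0,0,0, 0,0,0,0,0,0,0, 0,0,0,0,0,0,0, 0,0,0,0,0,-0.02,0]' 20| grep -E 'ft_'
python3 -m handwheel '[0,0,0,0,0,-0.04,0, 0,0,0,0,0,-0.05,0, 0,0,0,0,0,-0.05,0, 0,0,0,0,0,-0.05,0, 0,0,0,0,0,-0.05,0]' 20| grep -E 'ft_'
python3 - <<'E'
from h import *
from b import blocks
st(); s=snap('wrist','w9'); o,m=blocks(s,.093); [print(np.round(x[:4],1),x[4]) for x in o]; to((-.118,.003),.30,0)
E
```

```text
ft_force: [-3.2, -3.2, 7.0]
t 36.15 loc [-0.165   0.4672] z 0.0432 tooly_loc_deg 52.75 tilt [ 0. -0.] F [-3.2 -3.2  7. ] w 0.313 gf 41.1 q [ 0.58  0.69  1.29 -0.    1.16 -0.29]
ft_force: [-0.4, -1.2, -0.2]
ft_force: [1.5, 0.1, 1.1]
t 37.15 loc [-0.1652  0.467 ] z 0.3044 tooly_loc_deg 52.75 tilt [0. 0.] F [1.5 0.1 1.1] w 1.0 gf 0.0 q [ 0.58  0.5   0.87  0.    1.77 -0.29]
[931.  318.5 338.5  58.6] [-0.054, 0.382]
[560.5 361.5 130.   26. ] [-0.1889, 0.529]
turn z 52.75 shift [-0.465   0.0458  0.0102] |d| 0.467
```

```bash

python3 -m handwheel '[0,0,8.5,0,0,0,0, 0,0,8.5,0,0,0,0, 0,0,8.5,0,0,0,0, 0,0,8.5,0,0,0,0, 0,0,8.5,0,0,0,0]' 20| grep -E 'ft_'
python3 -m handwheel '[0,0,8.5,0,0,0,0, 0,0,1.75,0,0,0,0, 0,0,0,-0.0465,0.0046,0,0, 0,0,0,-0.0465,0.0046,0,0, 0,0,0,-0.0465,0.0046,0,0]' 20| grep -E 'ft_'
python3 -m handwheel '[0,0,0,-0.0465,0.0046,0,0, 0,0,0,-0.0465,0.0046,0,0, 0,0,0,-0.0465,0.0046,0,0, 0,0,0,-0.0465,0.0046,0,0, 0,0,0,-0.0465,0.0046,0,0]' 20| grep -E 'ft_'
python3 -m handwheel '[0,0,0,-0.0465,0.0046,0,0, 0,0,0,-0.0465,0.0046,0,0, 0,0,0,0,0,0.05,0, 0,0,0,0,0,0.05,0, 0,0,0,0,0,0.05,0]' 20| grep -E 'ft_'
python3 -m handwheel '[0,0,0,0,0,0,0, 0,0,0,0,0,0,0, 0,0,0,0,0,0,0, 0,0,0,0,0,0,0, 0,0,0,0,0,0,0]' 20| grep -E 'ft_'
python3 - <<'E'
from h import *
from b import blocks
st(); s=snap('wrist','w10'); o,m=blocks(s,.119); [print(np.round(x[:4],1),x[4]) for x in o]
E
```

```text
ft_force: [0.5, -1.5, 0.7]
ft_force: [0.7, -0.2, 0.8]
ft_force: [1.1, -0.1, 0.6]
ft_force: [1.1, -1.3, -0.2]
ft_force: [-0.7, 0.2, -0.1]
t 39.7 loc [-0.1182  0.0022] z 0.1536 tooly_loc_deg 0.01 tilt [ 0.003 -0.001] F [-0.7  0.2 -0.1] w 0.999 gf 0.0 q [-0.3   0.33  1.6  -0.    1.21 -0.25]
[1668.5  305.5  441.    30.3] [-0.1257, -0.0929]
[1682.5  320.5  283.    27.7] [-0.1177, 0.0005]
```

```bash

python3 -m handwheel '[0,0,0,-0.001,0.0005,0.03,0, 0,0,0,0,0,0.03,0, 0,0,0,0,0,0.0235,0, 0,0,0,0,0,0,0, 0,0,0,0,0,0,0.5]' 40| grep -E 'ft_'
python3 -m handwheel '[0,0,0,0,0,0,1, 0,0,0,0,0,0,1, 0,0,0,0,0,0,1, 0,0,0,0,0,0,1, 0,0,0,0,0,0,1]' 40| grep -E 'ft_'
python3 -c "from h import *; st()"
python3 -m handwheel '[0,0,0,0,0,-0.02,1, 0,0,0,0,0,-0.04,1, 0,0,0,0,0,-0.045,1, 0,0,0,0,0,-0.045,1, 0,0,0,0,0,-0.04,1]' 40| grep -E 'ft_'
python3 -m handwheel '[0,0,0,0,0,-0.04,1, 0,0,0,0.0423,0.0008,0,1, 0,0,0,0.0423,0.0008,0,1, 0,0,0,0.0423,0.0008,0,1, 0,0,0,0.0423,0.0008,0,1]' 40| grep -E 'ft_'
python3 -m handwheel '[0,0,0,0.0423,0.0008,0,1, 0,0,0,0.0423,0.0008,0,1, 0,0,0,0.0423,0.0008,0,1, 0,0,0,0.0423,0.0008,0,1, 0,0,0,0.0423,0.0008,0,1]' 40| grep -E 'ft_'
python3 -m handwheel '[0,0,0,0.0423,0.0008,0,1, 0,0,-8.5,0,0,0,1, 0,0,-8.5,0,0,0,1, 0,0,-8.5,0,0,0,1, 0,0,-8.5,0,0,0,1]' 40| grep -E 'ft_'
python3 -m handwheel '[0,0,-8.5,0,0,0,1, 0,0,-8.5,0,0,0.04,1, 0,0,-2,0,0,0.04,1, 0,0,0,0,0,0.04,1, 0,0,0,0,0,0.04,1]' 40| grep -E 'ft_'
python3 -m handwheel '[0,0,0,0,0,0.03,1, 0,0,0,0,0,0.03,1, 0,0,0,0,0,0.015,1, 0,0,0,0,0,0,1, 0,0,0,0,0,0,1]' 40| grep -E 'ft_'
python3 -c "from h import *; st(); to((-.110,.424),.0435,53.1)"
```

```text
ft_force: [-0.4, -0.0, 0.5]
ft_force: [-0.9, 1.1, 6.4]
t 40.75 loc [-0.118   0.0012] z 0.0696 tooly_loc_deg -0.0 tilt [ 0.002 -0.001] F [-0.9  1.1  6.4] w 0.315 gf 39.0 q [-0.3   0.45  1.71 -0.    0.98 -0.25]
ft_force: [1.1, 0.2, -1.0]
ft_force: [1.2, -0.9, -0.8]
ft_force: [0.3, -0.1, -0.8]
ft_force: [-0.6, 0.2, -0.8]
ft_force: [1.3, 0.4, -1.5]
ft_force: [0.6, -0.4, -0.4]
t 43.75 loc [-0.1101  0.4244] z 0.0643 tooly_loc_deg 53.0 tilt [0.001 0.   ] F [ 0.6 -0.4 -0.4] w 0.317 gf 39.9 q [ 0.48  0.68  1.23  0.    1.22 -0.4 ]
turn z -0.1 shift [-0.0003 -0.0003  0.0208] |d| 0.021
```

```bash

python3 -m handwheel '[0,0,0,0,0,0.012,1, 0,0,0,0,0,0.004,1, 0,0,0,0,0,0.002,1, 0,0,0,0,0,0.002,1, 0,0,0,0,0,0.001,1]' 40| grep -E 'ft_'
python3 -c "from h import *; st()"
python3 -m handwheel '[0,0,0,0,0,0,0.5, 0,0,0,0,0,0,0, 0,0,0,0,0,0,0, 0,0,0,0,0,0,0, 0,0,0,0,0,-0.02,0]' 20| grep -E 'ft_'
python3 -m handwheel '[0,0,0,0,0,-0.04,0, 0,0,0,0,0,-0.05,0, 0,0,0,0,0,-0.05,0, 0,0,0,0,0,-0.05,0, 0,0,0,0,0,-0.05,0]' 20| grep -E 'ft_'
python3 -m handwheel '[0,0,8.5,0,0,0,0, 0,0,8.5,0,0,0,0, 0,0,8.5,0,0,0,0, 0,0,8.5,0,0,0,0, 0,0,8.5,0,0,0,0]' 20| grep -E 'ft_'
python3 -m handwheel '[0,0,8.5,0,0,0,0, 0,0,2,0,0,0,0, 0,0,0,-0.0467,-0.0015,0,0, 0,0,0,-0.0467,-0.0015,0,0, 0,0,0,-0.0467,-0.0015,0,0]' 20| grep -E 'ft_'
python3 -m handwheel '[0,0,0,-0.0467,-0.0015,0,0, 0,0,0,-0.0467,-0.0015,0,0, 0,0,0,-0.0467,-0.0015,0,0, 0,0,0,-0.0467,-0.0015,0,0, 0,0,0,-0.0467,-0.0015,0,0]' 20| grep -E 'ft_'
python3 -m handwheel '[0,0,0,-0.0467,-0.0015,0,0, 0,0,0,-0.0467,-0.0015,0,0, 0,0,0,-0.0467,-0.0015,0,0, 0,0,0,0,0,0.05,0, 0,0,0,0,0,0.05,0]' 20| grep -E 'ft_'
python3 -m handwheel '[0,0,0,0,0,0.05,0, 0,0,0,0,0,0,0, 0,0,0,0,0,0,0, 0,0,0,0,0,0,0, 0,0,0,0,0,0,0]' 20| grep -E 'ft_'
python3 - <<'E'
from h import *
from b import blocks
st(); s=snap('wrist','w11'); o,m=blocks(s,.119); [print(np.round(x[:4],1),x[4]) for x in o]
E
```

```text
ft_force: [-4.4, -2.5, 11.1]
t 44.25 loc [-0.1103  0.4243] z 0.0436 tooly_loc_deg 53.0 tilt [0.001 0.   ] F [-4.4 -2.5 11.1] w 0.317 gf 40.8 q [ 0.48  0.71  1.26 -0.    1.18 -0.4 ]
ft_force: [-0.2, -0.4, 0.4]
ft_force: [-0.4, -0.2, -0.1]
ft_force: [-0.2, 0.0, -0.3]
ft_force: [1.4, -0.5, -0.2]
ft_force: [1.1, -0.8, -0.2]
ft_force: [1.5, 0.4, 0.0]
ft_force: [0.8, -0.9, 0.3]
t 47.75 loc [-0.1258 -0.0898] z 0.1549 tooly_loc_deg 0.01 tilt [ 0.004 -0.002] F [ 0.8 -0.9  0.3] w 0.996 gf 0.0 q [-0.49  0.33  1.59 -0.    1.21 -0.44]
[650.5 241.5 440.   27.1] [-0.1681, -0.1855]
[722.5 282.5 418.5  32.1] [-0.1454, -0.1712]
[12848.    370.7   407.7    96.1] [-0.0985, -0.1644]
[370.  287.  337.5  16.9] [-0.1419, -0.1218]
[4152.   235.5  380.5   70.9] [-0.169, -0.1471]
[2051.   317.5  271.5   28.3] [-0.1267, -0.0862]
```

```bash

python3 -m handwheel '[0,0,0,0.0035,-0.001,0.03,0, 0,0,0,0,0,0.03,0, 0,0,0,0,0,0.025,0, 0,0,0,0,0,0,0, 0,0,0,0,0,0,0.5]' 40| grep -E 'ft_'
python3 -m handwheel '[0,0,0,0,0,0,1, 0,0,0,0,0,0,1, 0,0,0,0,0,0,1, 0,0,0,0,0,0,1, 0,0,0,0,0,0,1]' 40| grep -E 'ft_'
python3 -c "from h import *; st()"
python3 -m handwheel '[0,0,0,0,0,-0.02,1, 0,0,0,0,0,-0.04,1, 0,0,0,0,0,-0.045,1, 0,0,0,0,0,-0.045,1, 0,0,0,0,0,-0.04,1]' 40| grep -E 'ft_'
python3 -m handwheel '[0,0,0,0,0,-0.04,1, 0,0,0,0.0467,0.0074,0,1, 0,0,0,0.0467,0.0074,0,1, 0,0,0,0.0467,0.0074,0,1, 0,0,0,0.0467,0.0074,0,1]' 40| grep -E 'ft_'
python3 -m handwheel '[0,0,0,0.0467,0.0074,0,1, 0,0,0,0.0467,0.0074,0,1, 0,0,0,0.0467,0.0074,0,1, 0,0,0,0.0467,0.0074,0,1, 0,0,0,0.0467,0.0074,0,1]' 40| grep -E 'ft_'
python3 -m handwheel '[0,0,0,0.0467,0.0074,0,1, 0,0,-8.5,0,0,0,1, 0,0,-8.5,0,0,0,1, 0,0,-8.5,0,0,0,1, 0,0,-8.5,0,0,0,1]' 40| grep -E 'ft_'
python3 -m handwheel '[0,0,-8.5,0,0,0,1, 0,0,-8.5,0,0,0.04,1, 0,0,-2,0,0,0.04,1, 0,0,0,0,0,0.04,1, 0,0,0,0,0,0.01,1]' 40| grep -E 'ft_'
python3 -m handwheel '[0,0,0,0,0,0,1, 0,0,0,0,0,0,1, 0,0,0,0,0,0,1, 0,0,0,0,0,0,1, 0,0,0,0,0,0,1]' 40| grep -E 'ft_'
python3 - <<'E'
from h import *
from b import blocks
st(); to((-.0525,.381),.0435,53.1)
s=bot.snapshot('top'); cv2.imwrite('pics/t3.png',s['img']); sc=bot.snapshot('scene'); cv2.imwrite('pics/s3.png',sc['img'])
for n,q in (('top',s),('scene',sc)):
    o,m=blocks(q,.093); print(n,*[(np.round(x[:4],0).tolist(),x[4]) for x in o if -.35<x[4][0]<.1 and .25<x[4][1]<.6])
E
```

```text
ft_force: [-0.6, -0.1, 0.8]
ft_force: [5.8, 2.9, 5.5]
t 48.8 loc [-0.126  -0.0864] z 0.069 tooly_loc_deg -0.02 tilt [ 0.005 -0.002] F [5.8 2.9 5.5] w 0.318 gf 39.8 q [-0.48  0.45  1.71  0.    0.98 -0.44]
ft_force: [0.7, -0.4, -2.9]
ft_force: [0.9, -0.2, -1.5]
ft_force: [0.8, -1.5, -0.3]
ft_force: [0.5, 0.3, -2.0]
ft_force: [0.2, -0.8, -3.0]
ft_force: [-0.5, 0.2, -2.2]
t 51.8 loc [-0.0536  0.3812] z 0.1686 tooly_loc_deg 53.0 tilt [0.001 0.001] F [-0.5  0.2 -2.2] w 0.317 gf 41.1 q [ 0.38  0.62  1.04 -0.    1.48 -0.5 ]
turn z -0.1 shift [-0.0009  0.0004  0.1251] |d| 0.125
top
scene
```

```bash
python3 - <<'E'
from h import *
from b import blocks
s=snap('wrist','w12'); o,m=blocks(s,.093); [print(np.round(x[:4],1),x[4]) for x in o]
E
```

```text
[4310.5  318.8  401.8   42.8] [0.0277, 0.3193]
[1990.5  319.9  123.3   26.8] [-0.1093, 0.4231]
```

View pics/w12.png

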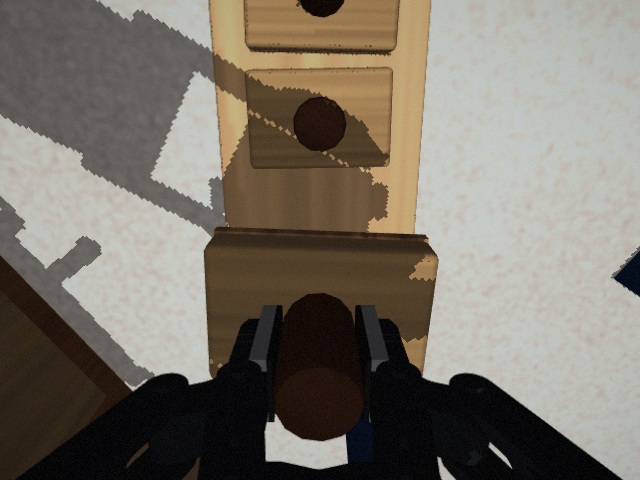

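```bash

python3 -m handwheel '[0,0,0,-0.001,0,0.035,1, 0,0,0,0,0,0.035,1, 0,0,0,0,0,0.03,1, 0,0,0,0,0,0.015,1, 0,0,0,0,0,0,1]' 40| grep -E 'ft_'
python3 -c "from h import *; st()"
python3 -m handwheel '[0,0,0,0,0,0.003,1, 0,0,0,0,0,0.003,1, 0,0,0,0,0,0.002,1, 0,0,0,0,0,0.002,1, 0,0,0,0,0,0,1]' 40| grep -E 'ft_'
python3 -c "from h import *; st()"
python3 -m handwheel '[0,0,0,0,0,0,0.5, 0,0,0,0,0,0,0, 0,0,0,0,0,0,0, 0,0,0,0,0,0,0, 0,0,0,0,0,-0.02,0]' 20| grep -E 'ft_'
python3 -m handwheel '[0,0,0,0,0,-0.04,0, 0,0,0,0,0,-0.05,0, 0,0,0,0,0,-0.05,0, 0,0,0,0,0,-0.05,0, 0,0,0,0,0,-0.05,0]' 20| grep -E 'ft_'
python3 -c "from h import *; st(); to((-.082,-.2385),.30,0)"
```

```text
ft_force: [0.1, -0.4, -2.5]
t 52.45 loc [-0.0541  0.3799] z 0.0502 tooly_loc_deg 52.99 tilt [-0.004 -0.002] F [ 0.1 -0.4 -2.5] w 0.312 gf 41.3 q [ 0.38  0.73  1.19  0.    1.23 -0.5 ]
ft_force: [-0.7, -0.4, -0.0]
t 52.95 loc [-0.0529  0.3806] z 0.043 tooly_loc_deg 53.0 tilt [0.001 0.   ] F [-0.7 -0.4 -0. ] w 0.316 gf 41.2 q [ 0.38  0.74  1.19  0.    1.21 -0.5 ]
ft_force: [0.8, 0.3, -1.0]
ft_force: [0.3, 0.4, 0.8]
t 53.95 loc [-0.0536  0.3802] z 0.305 tooly_loc_deg 53.0 tilt [0. 0.] F [0.3 0.4 0.8] w 0.997 gf 0.0 q [ 0.38  0.56  0.76 -0.    1.82 -0.5 ]
turn z 53.0 shift [-0.6187 -0.0284  0.0049] |d| 0.619
```

```bash

python3 -m handwheel '[0,0,8.5,0,0,0,0, 0,0,8.5,0,0,0,0, 0,0,8.5,0,0,0,0, 0,0,8.5,0,0,0,0, 0,0,8.5,0,0,0,0]' 20| grep -E 'ft_'
python3 -m handwheel '[0,0,8.5,0,0,0,0, 0,0,2,0,0,0,0, 0,0,0,-0.0476,-0.0022,0,0, 0,0,0,-0.0476,-0.0022,0,0, 0,0,0,-0.0476,-0.0022,0,0]' 20| grep -E 'ft_'
python3 -m handwheel '[0,0,0,-0.0476,-0.0022,0,0, 0,0,0,-0.0476,-0.0022,0,0, 0,0,0,-0.0476,-0.0022,0,0, 0,0,0,-0.0476,-0.0022,0,0, 0,0,0,-0.0476,-0.0022,0,0]' 20| grep -E 'ft_'
python3 -m handwheel '[0,0,0,-0.0476,-0.0022,0,0, 0,0,0,-0.0476,-0.0022,0,0, 0,0,0,-0.0476,-0.0022,0,0, 0,0,0,-0.0476,-0.0022,0,0, 0,0,0,-0.0476,-0.0022,0,0]' 20| grep -E 'ft_'
python3 -m handwheel '[0,0,0,0,0,0.03,0, 0,0,0,0,0,0,0, 0,0,0,0,0,0,0, 0,0,0,0,0,0,0, 0,0,0,0,0,0,0]' 20| grep -E 'ft_'
python3 - <<'E'
from h import *
st(); to((-.082,-.2385),.199,0)
for k in range(20):
    d=np.deg2rad(177+81+18*k+18); print(k,(.05*2*np.sin(np.pi/20)*np.array([np.sin(d),np.cos(d)])).round(4).tolist(),end='; ')
E
```

```text
ft_force: [-0.0, 0.4, -0.7]
ft_force: [0.9, 0.6, 0.3]
ft_force: [1.1, 0.1, 0.2]
ft_force: [1.5, -0.3, 0.1]
ft_force: [0.6, 0.2, 0.9]
t 56.45 loc [-0.0812 -0.2377] z 0.274 tooly_loc_deg 0.08 tilt [ 0.002 -0.001] F [0.6 0.2 0.9] w 1.0 gf 0.0 q [-0.69  0.39  1.13 -0.    1.61 -0.65]
turn z 0.08 shift [-0.0007 -0.0009  0.075 ] |d| 0.075
0 [-0.0156, 0.0016]; 1 [-0.0143, 0.0064]; 2 [-0.0116, 0.0105]; 3 [-0.0078, 0.0135]; 4 [-0.0033, 0.0153]; 5 [0.0016, 0.0156]; 6 [0.0064, 0.0143]; 7 [0.0105, 0.0116]; 8 [0.0135, 0.0078]; 9 [0.0153, 0.0033]; 10 [0.0156, -0.0016]; 11 [0.0143, -0.0064]; 12 [0.0116, -0.0105]; 13 [0.0078, -0.0135]; 14 [0.0033, -0.0153]; 15 [-0.0016, -0.0156]; 16 [-0.0064, -0.0143]; 17 [-0.0105, -0.0116]; 18 [-0.0135, -0.0078]; 19 [-0.0153, -0.0033];
```

```bash

python3 -m handwheel '[0,0,0,-0.0007,-0.0009,0.03,0, 0,0,0,0,0,0.03,0, 0,0,0,0,0,0.015,0, 0,0,0,0,0,0,0, 0,0,0,0,0,0,0.5]' 20| grep -E 'ft_'
python3 -m handwheel '[0,0,0,0,0,0,1, 0,0,0,0,0,0,1, 0,0,0,0,0,0,1, 0,0,0,0,0,0,1, 0,0,0,0,0,0,1]' 20| grep -E 'ft_'
python3 -c "from h import *; st()"
python3 -m handwheel '[0,0,0,-0.0156,0.0016,0,1, 0,0,0,-0.0143,0.0064,0,1, 0,0,0,-0.0116,0.0105,0,1, 0,0,0,-0.0078,0.0135,0,1, 0,0,0,-0.0033,0.0153,0,1]' 20| grep -E 'ft_'
python3 -m handwheel '[0,0,0,0.0016,0.0156,0,1, 0,0,0,0.0064,0.0143,0,1, 0,0,0,0.0105,0.0116,0,1, 0,0,0,0.0135,0.0078,0,1, 0,0,0,0.0153,0.0033,0,1]' 20| grep -E 'ft_'
python3 -c "from h import *; st()"
```

```text
ft_force: [0.5, 0.5, 1.5]
ft_force: [-1.0, 0.1, 3.8]
t 57.45 loc [-0.0824 -0.2392] z 0.1982 tooly_loc_deg -0.0 tilt [ 0.001 -0.001] F [-1.   0.1  3.8] w 0.248 gf 22.4 q [-0.69  0.44  1.28  0.    1.42 -0.65]
ft_force: [-2.8, 14.5, 5.9]
ft_force: [-4.5, -3.4, 3.4]
t 58.45 loc [ 0.0175 -0.2451] z 0.1982 tooly_loc_deg -0.05 tilt [-0.    -0.002] F [-4.5 -3.4  3.4] w 0.247 gf 22.5 q [-0.61  0.61  0.98 -0.    1.56 -0.56]
```

```bash

python3 -m handwheel '[0,0,0,0.0166,-0.0016,0,1, 0,0,0,0.0143,-0.0064,0,1, 0,0,0,0.0116,-0.0105,0,1, 0,0,0,0.0078,-0.0135,0,1, 0,0,0,0.0033,-0.0153,0,1]' 20| grep -E 'ft_'
python3 -m handwheel '[0,0,0,-0.0016,-0.0156,0,1, 0,0,0,-0.0064,-0.0143,0,1, 0,0,0,-0.0105,-0.0116,0,1, 0,0,0,-0.0135,-0.0078,0,1, 0,0,0,-0.0153,-0.0033,0,1]' 20| grep -E 'ft_'
python3 -c "from h import *; st()"
python3 -m handwheel '[0,0,0,-0.0156,0.0016,0,1, 0,0,0,-0.0143,0.0064,0,1, 0,0,0,-0.0116,0.0105,0,1, 0,0,0,-0.0078,0.0135,0,1, 0,0,0,-0.0033,0.0153,0,1]' 20| grep -E 'ft_'
python3 -m handwheel '[0,0,0,0.0016,0.0156,0,1, 0,0,0,0.0064,0.0143,0,1, 0,0,0,0.0105,0.0116,0,1, 0,0,0,0.0135,0.0078,0,1, 0,0,0,0.0153,0.0033,0,1]' 20| grep -E 'ft_'
python3 -m handwheel '[0,0,0,0.0156,-0.0016,0,1, 0,0,0,0.0143,-0.0064,0,1, 0,0,0,0.0116,-0.0105,0,1, 0,0,0,0.0078,-0.0135,0,1, 0,0,0,0.0033,-0.0153,0,1]' 20| grep -E 'ft_'
python3 -m handwheel '[0,0,0,-0.0016,-0.0156,0,1, 0,0,0,-0.0064,-0.0143,0,1, 0,0,0,-0.0105,-0.0116,0,1, 0,0,0,-0.0135,-0.0078,0,1, 0,0,0,-0.0153,-0.0033,0,1]' 20| grep -E 'ft_'
python3 -c "from h import *; st()"
python3 -m handwheel '[0,0,0,-0.0156,0.0016,0,1, 0,0,0,-0.0143,0.0064,0,1, 0,0,0,-0.0116,0.0105,0,1, 0,0,0,-0.0078,0.0135,0,1, 0,0,0,-0.0033,0.0153,0,1]' 20| grep -E 'ft_'
python3 -m handwheel '[0,0,0,0.0016,0.0156,0,1, 0,0,0,0.0064,0.0143,0,1, 0,0,0,0.0105,0.0116,0,1, 0,0,0,0.0135,0.0078,0,1, 0,0,0,0.0110,0.0023,0,1]' 20| grep -E 'ft_'
python3 -m handwheel '[0,0,0,0.0033,0.001,0,1, 0,0,0,0.003,0,0,1, 0,0,0,0,0,0,1, 0,0,0,0,0,0,1, 0,0,0,0,0,0,1]' 20| grep -E 'ft_'
python3 -c "from h import *; st()"
```

```text
ft_force: [4.6, -0.4, 3.1]
ft_force: [9.1, 3.6, 2.4]
t 59.45 loc [-0.0827 -0.2382] z 0.1982 tooly_loc_deg 0.02 tilt [0.001 0.001] F [9.1 3.6 2.4] w 0.25 gf 22.4 q [-0.69  0.44  1.28  0.    1.42 -0.65]
ft_force: [-2.1, 15.3, 9.8]
ft_force: [-3.6, -4.0, 6.4]
ft_force: [5.8, 5.4, 5.0]
ft_force: [8.9, 4.2, 3.7]
t 61.45 loc [-0.0828 -0.2386] z 0.1982 tooly_loc_deg 0.0 tilt [0.001 0.   ] F [8.9 4.2 3.7] w 0.247 gf 22.5 q [-0.69  0.44  1.28  0.    1.42 -0.65]
ft_force: [-2.0, 15.3, 10.1]
ft_force: [-1.4, -3.3, 5.9]
ft_force: [0.3, 0.7, 7.5]
t 62.95 loc [ 0.0176 -0.2426] z 0.1982 tooly_loc_deg -0.04 tilt [ 0.001 -0.001] F [0.3 0.7 7.5] w 0.245 gf 22.7 q [-0.6   0.6   0.98 -0.    1.55 -0.56]
```

```bash

python3 -m handwheel '[0,0,0,0.002,0,0,1, 0,0,0,0.002,0,0,1, 0,0,0,0,0,0,1, 0,0,0,0,0,0,1, 0,0,0,0,0,0,1]' 20| grep -E 'ft_'
python3 -c "from h import *; st()"
python3 -m handwheel '[0,0,0,0.002,0,0,1, 0,0,0,0.002,0,0,1, 0,0,0,0,0,0,1, 0,0,0,0,0,0,1, 0,0,0,0,0,0,1]' 20| grep -E 'ft_'
python3 -c "from h import *; st()"
```

```text
ft_force: [0.5, -2.4, 7.1]
t 63.45 loc [ 0.0176 -0.2394] z 0.1982 tooly_loc_deg -0.07 tilt [ 0.001 -0.003] F [ 0.5 -2.4  7.1] w 0.248 gf 22.7 q [-0.6   0.6   0.99 -0.    1.55 -0.55]
ft_force: [1.4, -14.3, 3.5]
t 63.95 loc [ 0.0176 -0.2387] z 0.1982 tooly_loc_deg -0.21 tilt [ 0.002 -0.008] F [  1.4 -14.3   3.5] w 0.249 gf 22.4 q [-0.6   0.6   0.99 -0.01  1.55 -0.55]
```

```bash

python3 -m handwheel '[0,0,0,0,0,0,0.5, 0,0,0,0,0,0,0, 0,0,0,0,0,0,0, 0,0,0,0,0,-0.04,0, 0,0,0,0,0,-0.04,0]' 20| grep -E 'ft_'
python3 -m handwheel '[0,0,0,0,0,-0.03,0, 0,0,0,0.0457,-0.0091,0,0, 0,0,0,0.0457,-0.0091,0,0, 0,0,0,0.0457,-0.0091,0,0, 0,0,0,0.0457,-0.0091,0,0]' 20| grep -E 'ft_'
python3 -m handwheel '[0,0,0,0.0457,-0.0091,0,0, 0,0,0,0.0457,-0.0091,0,0, 0,0,0,0.0457,-0.0091,0,0, 0,0,0,0.0457,-0.0091,0,0, 0,0,0,0.0457,-0.0091,0,0]' 20| grep -E 'ft_'
python3 -m handwheel '[0,0,0,0.0457,-0.0091,0,0, 0,0,0,0.0457,-0.0091,0,0, 0,0,0,0.0457,-0.0091,0,0, 0,0,0,0,0,0,0, 0,0,0,0,0,0,0]' 20| grep -E 'ft_'
python3 - <<'E'
from h import *
from b import blocks
st(); s=snap('wrist','w13'); o,m=blocks(s,.093); [print(np.round(x[:4],1),x[4]) for x in o]
t=snap('top','top4'); T0=cv2.imread('pics/top0.png'); 
for n,(a,b,c,d) in {'can':(120,160,150,215),'hammerjar':(170,330,460,560),'tray':(225,330,240,330)}.items():
    h=cv2.cvtColor(t['img'][a:b,c:d],cv2.COLOR_BGR2GRAY).astype(int)-cv2.cvtColor(T0[a:b,c:d],cv2.COLOR_BGR2GRAY); print(n,(abs(h)>30).sum())
E
```

```text
ft_force: [0.2, 0.2, 0.8]
ft_force: [0.8, -0.3, 0.3]
ft_force: [0.6, 0.5, 0.1]
ft_force: [-0.6, -0.7, 0.5]
t 65.95 loc [-0.0923  0.3158] z 0.3072 tooly_loc_deg 0.12 tilt [-0.001 -0.001] F [-0.6 -0.7  0.5] w 1.003 gf 0.0 q [ 0.31  0.42  0.99 -0.    1.73  0.35]
[1145.   281.7  420.5   41.8] [-0.1309, 0.0752]
[1209.5  371.1  421.5   39.8] [-0.037, 0.0741]
[552.5 208.8 340.2  22. ] [-0.1998, 0.1715]
[947.5 216.1 317.7  32.3] [-0.1908, 0.1963]
[803.  367.3 120.   17.3] [-0.0528, 0.3794]
[1432.   395.   139.    71.8] [-0.0291, 0.3642]
[939.  299.5  64.   18.6] [-0.1081, 0.4218]
[530.5 225.5   4.   17. ] [-0.1635, 0.4635]
[681.5 169.5  23.5  28.7] [-0.2074, 0.4501]
can 0
hammerjar 0
tray 1354
```

```bash
python3 -c "
from plant import bot; print(bot.finish_job())"
```

```text
the job is handed in; nothing more can be done
None
```

I handed the job in at about 66 s: both doors open about 1.6 rad, the bolt up, all three blocks on the board at their spacing, and the empty tray wound back until the crank reached its stop. The spray can, screw jar and hammer showed no change in the overhead picture; I judged the doors, bolt and tray by arm readings and contact force, without a final look, and the hand-in returned no verdict.

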